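Load reagent cassettes into a spring-fed cassette feeder

TASK

Load the cassette feeder: slide its clear guard fully open, pull the orange follower fin back until the catch holds it, and stand every blue-capped reagent cassette upright in the feed track between the end stop and the follower, with their wide faces towards the stop. Once all of them are in, press the red tab so that the follower springs forward and closes the row up against the stop, then slide the guard fully shut. Leave the spent red-capped cassette out of the feeder, and do not knock over the tall white bottle.

Things in the scene. Friction and masses are not known exactly. Their poses are not given: they have to be found in the camera images.
- feeder: White cassette feeder fixed to the bench. Origin: on the bench, on the feed track's centre line, midway along the machine. x points from the track to the machine's raised body, y along the track towards the end stop (its face at y = 129 mm). End walls 84 mm high span y = 169 to 177 and -177 to -169 mm and carry the guard; body 84 mm high from x = 80 mm, grey head 150 mm high from x = 243 mm.
- stop_foot (a point): Foot of the end stop's face, on the centre line of the track floor, 10 mm above the bench; feeder axes, so the track runs from here along -y. The stop is 10 mm thick, 35 mm high. The track is 50 mm wide inside; its side walls rise 6 mm above the floor, then lips flare outward, ending 12 mm above the floor and 33 mm either side of the centre line.
- guard (a joint): Clear sliding guard plate over the feed track, in m: 0 = shut (covers track, follower and catch), 0.155 = fully open (slid along the feeder's +x onto the white body). Plate top 90 mm above the bench. It stays where it is left; sliding friction about 2 N. May start up to 10 mm open.
- guard_handle (a point): Centre of the guard's upright blue handle bar: 12 mm thick along the feeder's x, 70 mm long along its y, 30 mm high (90 to 120 mm above the bench). Moves with the guard. Grip it across its thickness from above, or push it.
- follower (a joint): Sprung follower's travel in m: 0 = forward (its face 4 mm from the stop face), grows as it is pulled back along the feeder's -y, ends at 0.182. Spring 5 N at 0, 9 N at the back; damped, 40 N s/m. Pulled to 0.180 (a few N more near the end) and let go, it is held by the catch at about 0.174, leaving 178 mm for cassettes. With n cassettes closed up it reads 0.030 n - 0.004.
- follower_fin (a point): Centre of the orange fin on the black follower: 8 mm thick along the feeder's y, 40 mm wide along x, rising from 46 to 82 mm above the bench (this point is at 64 mm). Grip it across its thickness from above, or push its stop side; do not open the fingers more than about 40 mm there.
- follower_face (a point): Foot of the follower's front face (the face that presses on the cassettes), on the centre line, 10 mm above the bench; axes as the feeder's. 18 mm stopwards of the middle of the fin.
- catch (a joint): Catch lever, rad: 0 = down (holding position), grows as the red tab is pressed down, end stop at 0.42; a spring returns it. At about 0.30 it frees the follower.
- catch_tab (a point): Where to press the catch: middle of the top of the red tab, about 30 x 30 mm, 58 mm above the bench when up, beyond the rear of the follower's travel; pivot 26 mm stopwards of it, so a press of about 9 mm straight down (3 to 6 N) frees the follower. Hold it down about half a second, then lift off.
- spent_mid (a point): Centre (25 mm above its underside) of the spent cassette: the same shape as the others but with a red cap and red label. It is not to be loaded.
- bottle: White plastic bottle with red cap, 60 mm diameter, 130 mm tall; origin at its underside. Bystander.
- cassette1_mid (a point): Centre (25 mm above its underside) of a blue-capped reagent cassette, an upright box 44 mm wide along its own x, 30 mm thick along its own y (in the track this lies along the feed), 50 mm tall, about 60 g. Stands on the bench at any yaw. Grip it across its 44 mm width, some 36 mm above its underside, so that the fingertips stay above the track's lips. Absent (None) in some starts.
- cassette2_mid (a point): Centre (25 mm above its underside) of a blue-capped reagent cassette, like cassette1. May be absent.
- cassette3_mid (a point): Centre (25 mm above its underside) of a blue-capped reagent cassette, like cassette1. May be absent.
- cassette4_mid (a point): Centre (25 mm above its underside) of a blue-capped reagent cassette, like cassette1. May be absent.
- cassette5_mid (a point): Centre (25 mm above its underside) of a blue-capped reagent cassette, like cassette1. May be absent.
Not all that is in view belongs to the job. Leave any green look-alike of the part that bears cassette1_mid alone.

How it is judged:
On the way, in this order (a step that is already met when the one before it is completed fails the run):
1. the guard is slid fully open (value of joint guard above 0.14 m), for 0.2 s.
2. the follower is pulled back and held by the catch (value of joint follower above 0.169 m), for 0.3 s.
3. all blue-capped cassettes stand in the feed track while the follower is still held back (x of cassette1_mid in the frame of stop_foot between -0.008 and 0.008 m and z of cassette1_mid in the frame of stop_foot between 0.02 and 0.03 m and y of cassette1_mid in the frame of stop_foot between -0.18 and -0.01 m and angle between each of cassette1_mid, cassette2_mid, cassette3_mid, cassette4_mid, cassette5_mid's own z axis and vertical below 0.12 rad and angle between the x axis of each of cassette1_mid, cassette2_mid, cassette3_mid, cassette4_mid, cassette5_mid and the x axis of stop_foot, either way round below 0.3 rad and x of cassette2_mid in the frame of stop_foot between -0.008 and 0.008 m and z of cassette2_mid in the frame of stop_foot between 0.02 and 0.03 m and y of cassette2_mid in the frame of stop_foot between -0.18 and -0.01 m and x of cassette3_mid in the frame of stop_foot between -0.008 and 0.008 m and z of cassette3_mid in the frame of stop_foot between 0.02 and 0.03 m and y of cassette3_mid in the frame of stop_foot between -0.18 and -0.01 m and x of cassette4_mid in the frame of stop_foot between -0.008 and 0.008 m and z of cassette4_mid in the frame of stop_foot between 0.02 and 0.03 m and y of cassette4_mid in the frame of stop_foot between -0.18 and -0.01 m and x of cassette5_mid in the frame of stop_foot between -0.008 and 0.008 m and z of cassette5_mid in the frame of stop_foot between 0.02 and 0.03 m and y of cassette5_mid in the frame of stop_foot between -0.18 and -0.01 m and value of joint follower above 0.169 m and value of joint guard above 0.135 m), for 0.2 s.
4. the follower is released and has closed the row against the stop (x of cassette1_mid in the frame of stop_foot between -0.008 and 0.008 m and z of cassette1_mid in the frame of stop_foot between 0.02 and 0.03 m and y of cassette1_mid in the frame of stop_foot between -0.18 and -0.01 m and angle between each of cassette1_mid, cassette2_mid, cassette3_mid, cassette4_mid, cassette5_mid's own z axis and vertical below 0.12 rad and angle between the x axis of each of cassette1_mid, cassette2_mid, cassette3_mid, cassette4_mid, cassette5_mid and the x axis of stop_foot, either way round below 0.3 rad and x of cassette2_mid in the frame of stop_foot between -0.008 and 0.008 m and z of cassette2_mid in the frame of stop_foot between 0.02 and 0.03 m and y of cassette2_mid in the frame of stop_foot between -0.18 and -0.01 m and x of cassette3_mid in the frame of stop_foot between -0.008 and 0.008 m and z of cassette3_mid in the frame of stop_foot between 0.02 and 0.03 m and y of cassette3_mid in the frame of stop_foot between -0.18 and -0.01 m and x of cassette4_mid in the frame of stop_foot between -0.008 and 0.008 m and z of cassette4_mid in the frame of stop_foot between 0.02 and 0.03 m and y of cassette4_mid in the frame of stop_foot between -0.18 and -0.01 m and x of cassette5_mid in the frame of stop_foot between -0.008 and 0.008 m and z of cassette5_mid in the frame of stop_foot between 0.02 and 0.03 m and y of cassette5_mid in the frame of stop_foot between -0.18 and -0.01 m and value of joint follower below 0.155 m and y of any of cassette1_mid, cassette2_mid, cassette3_mid, cassette4_mid, cassette5_mid in the frame of follower_face below 0.02 m and y of any of cassette1_mid, cassette2_mid, cassette3_mid, cassette4_mid, cassette5_mid in the frame of stop_foot above -0.02 m), for 0.3 s.
5. the guard is slid shut (value of joint guard below 0.008 m), for 0.2 s.
At the end, for the whole second after the job is handed in: Every blue-capped cassette present stands upright (0.12 rad) on the track floor (5 mm), centred within 8 mm, wide face to the stop within 0.3 rad, between stop and follower; the first is within 5 mm of the stop, the last within 5 mm of the follower face, follower below 0.155; guard shut within 8 mm (all of step 4 and value of joint guard below 0.008 m and velocity of joint follower below 0.01 m/s); the robot touches nothing.
It fails at once if the spent red-capped cassette is put into the feed track (x of spent_mid in the frame of stop_foot between -0.035 and 0.035 m and y of spent_mid in the frame of stop_foot between -0.22 and 0.01 m and z of spent_mid in the frame of stop_foot below 0.08 m).
It fails at once if the white bottle is knocked over (angle between bottle's own z axis and vertical above 0.6 rad).
Of cassette1, cassette2, cassette3, cassette4, cassette5 only 3 to 5 are there at a start; the rules pass over those that are not, and their reading is None.
At some moment in a run one of cassette1, cassette2, cassette3, cassette4, cassette5 may be knocked a few centimetres aside while the robot is not near it.
It also fails if it takes over 210 s, if anything falls off the work surface, if the arm or the gripper's body presses on something with over 40 N, if the wrist force passes 120 N, or if a joint passes its speed limit or range.

ROBOT

A 6-joint arm with a two-finger parallel gripper is mounted at the origin on the work surface. World frame = base frame: x ahead of the robot, y to its left, z up, the work surface at z = 0. Lengths are in m, angles in rad, forces in N, time in s.
With the tool pointing down it reaches from about 0.4 to 0.825 m from the base axis. Payload 7 kg.
Tool frame: the origin (TCP) lies on the centre line of the jaws, within the pads' length; the fingertips stand 14 mm ahead of it and the grasp point (between the pads) lies 5 mm behind it; z points along the fingers, y is the line along which they close (so a half turn about z gives the same grasp; the last joint's range is limited). The gripper opens to 88 mm and grips with 3 to 60 N. Pads are 19 mm wide; open, the fingers measure 130 mm over their backs; the gripper's body (78 mm by 193 mm) begins 47 mm behind the grasp point.
Start: joints at [-1.017, 0.359, 0.012, 0, -1.224, -0.288], TCP at [0.177, -0.651, 0.241] pointing down, gripper open.
Joint ranges: [-3.07, 3.07], [-1.43, 2.12], [-1.02, 1.25], [-3.03, 1.67], [-3.05, -0], [-3.03, 3.03]. Speed limits (rad/s): [2.39, 2.39, 3.01, 3.14, 3.14, 3.14].

INTERFACE

Orientations are given as a 3x3 rotation matrix whose columns are the frame's x, y, z axes.
In Python, from plant import r gives the robot as it stands.
- The arm moves only by the shell command python3 -m jog 'ROWS' [FORCE]. ROWS is JSON, a list of rows, each a list of 7 numbers: the shift along the tool's x, y, z in units of 250 mm (1.0 is 250 mm), then the turn, a rotation vector about the tool's x, y, z in units of 180 degrees (1.0 is 180 degrees), then the gripper's target within -1 to 1 (shut at 1, half-way at 0, fully open at -1). A call has 1 to 12 rows; each row is the pose to reach, as a shift and turn from the pose commanded when the call began, along the tool's axes at that moment, turning the shorter way round; what a row does not reach only later rows make up. A row lasts 1/12 s, in which the tool goes at most 41.7 mm and 7.16 degrees, less where a joint would pass 70% of its speed; a pose out of reach is approached as far as the arm can. A call with a number of a shift or a turn outside -1 to 1 is refused whole. A call with a gripper value outside its range is refused whole. The fingers move at their own pace and stop on an object; FORCE is the grip in N (left out, the last holds). Time passes only in rows, so rows that repeat a pose let the fingers close. It gives the time, the measured TCP pose, the force, the opening and the grip force at its end, in the units of the state.
- r.get_state(): the state, without advancing time (a new reading comes with each control period).
- r.snapshot(name): name is "scene" or "top" or "wrist"; returns (picture, depth): 480x640x3 uint8, red, green, blue; 480x640 float32, m along the optical axis (not along the pixel's ray), 0 where there is no reading.
- r.get_calibration(name): a dict with "fx", "fy", "cx", "cy" (pixels), "R" (3x3) and "t" (3): a world point X has camera coordinates R X + t. Camera axes: x right, y down, z forward; pixel columns grow to the right and rows downward; lengths in m; the calibration is good to about 2 mm. A picture is of the moment at which its call begins: read the wrist's pose just before it. get_calibration takes no time and is no camera call; for the wrist camera it gives the pose at the moment of the call.
- r.hand_in(): hands the job in; it is judged then, once.
Trained networks look in the newest picture that a camera, given by its name, has taken for a name from the list of things; names that differ only in an ending like _2 or _b are one class to them, and where a whole thing is asked for, a point or a joint stands for the part that bears it (a point fixed in the world has none). Each returns a list of dicts, best first, with "score" (0 to 1); they miss things now and then, are a little off and sometimes report something else, mostly with a low value. They report only what shows in the picture. A call takes as long as a camera call. They do not tell look-alikes from the thing itself.
- r.search_frame(camera, thing): "box" ([centre column, centre row, width, height] in pixels, round what is visible of it).
- r.masks_of(camera, thing): "mask" (480x640 bool, what is visible of it) and "box" ([centre column, centre row, width, height] in pixels, round what is visible of it).
- r.landmark_of(camera, thing): "uv" ([column, row] in pixels: a listed point, or the origin of a listed thing).
The state is a dict: "t": time; "q": joint angles; "qvel": joint speeds; "effort": joint torques, N m; "eef_pos": TCP position; "tool_rot": TCP orientation; "contact_force": force on the tool from outside, world axes, zero at the start; "torque": the same for the moment, N m; "finger_gap": finger opening in m; "finger_force": force on a finger pad.
Only numpy, scipy, OpenCV 4.12 (cv2) and the standard library are available. Lean on these libraries where they do the work, as an engineer would, in place of code of your own. Each camera call takes 0.05 s, during which the arm holds its last target. There are 200 camera calls.

## Working session

There is one attempt and no reset: what is moved stays moved. The work goes in short steps, Python scripts to look and compute and a shell command to move; the robot and the scene stay as the last step left them, time stands still between calls to the robot, and variables do not carry over. Pictures are saved under pics/ and viewed, at most 14 in all, crops included, and the job is handed in when it is done.

```bash
ls; mkdir -p pics; cat > h.py <<'E'
import numpy as np, cv2
from plant import r
def snap(cam):
    cal=r.get_calibration(cam); p,d=r.snapshot(cam); return p,d,cal
def px2w(cal,u,v,z):
    R=np.array(cal["R"]);t=np.array(cal["t"])
    ray=R.T@np.array([(u-cal["cx"])/cal["fx"],(v-cal["cy"])/cal["fy"],1]); o=-R.T@t
    return o+ray*(z-o[2])/ray[2]
def dep(cal,u,v,d):
    R=np.array(cal["R"]);t=np.array(cal["t"])
    return R.T@(np.array([(u-cal["cx"])/cal["fx"],(v-cal["cy"])/cal["fy"],1])*d-t)
def dat(d,u,v):
    w=d[max(0,int(v)-2):int(v)+3,max(0,int(u)-2):int(u)+3]; w=w[w>0]; return float(np.median(w)) if w.size else 0
def save(n,p): cv2.imwrite(f"pics/{n}.png",cv2.cvtColor(p,cv2.COLOR_RGB2BGR))
E
python3 - <<'E'
from h import *
np.set_printoptions(precision=3,suppress=True)
for cam in ("top","scene"):
    p,d,c=snap(cam); save(cam+"0",p)
    print(cam,-np.array(c["R"]).T@c["t"],c["fx"])
    for n in ["feeder","stop_foot","guard_handle","follower_fin","follower_face","catch_tab","spent_mid","bottle","cassette1_mid"]:
        for k in r.landmark_of(cam,n):
            u,v=k["uv"]
            if k["score"]>.2: print(n,round(k["score"],2),np.round([u,v]),dep(c,u,v,dat(d,u,v)))
s=r.get_state();print(s)
E
```

```text
pics
top [0.461 0.035 1.195] 496.31493023344586
feeder 0.62 [441. 305.] [ 0.46  -0.218  0.09 ]
guard_handle 0.77 [454. 321.] [ 0.426 -0.237  0.119]
follower_face 0.71 [307. 302.] [0.465 0.079 0.051]
follower_face 0.45 [204. 244.] [0.596 0.321 0.05 ]
catch_tab 0.56 [307. 177.] [0.747 0.082 0.089]
spent_mid 0.56 [203. 244.] [0.597 0.324 0.05 ]
spent_mid 0.35 [308. 303.] [0.461 0.077 0.05 ]
bottle 0.79 [306. 174.] [0.753 0.084 0.095]
cassette1_mid 0.89 [156. 296.] [0.475 0.425 0.051]
cassette1_mid 0.88 [204. 299.] [0.469 0.316 0.049]
scene [1.206 0.431 1.031] 598.9841077819864
feeder 0.58 [256. 161.] [ 0.522 -0.189  0.087]
stop_foot 0.82 [302. 178.] [ 0.506 -0.078  0.087]
guard_handle 0.92 [257. 122.] [ 0.434 -0.253  0.099]
follower_fin 0.41 [434. 241.] [0.461 0.222 0.039]
spent_mid 0.75 [444. 317.] [0.615 0.321 0.048]
bottle 0.96 [292. 326.] [0.796 0.102 0.063]
cassette1_mid 0.88 [476. 269.] [0.481 0.324 0.045]
{'t': 1.0, 'q': array([-1.017,  0.359,  0.012, -0.   , -1.224, -0.288]), 'qvel': array([ 0.001,  0.001, -0.   ,  0.   , -0.   ,  0.001]), 'effort': array([  0.003, -58.238,  29.331,   7.002,   0.013,  -0.   ]), 'eef_pos': array([ 0.177, -0.651,  0.241]), 'tool_rot': array([[-0.965, -0.263,  0.   ],
       [-0.263,  0.965,  0.   ],
       [-0.   , -0.   , -1.   ]]), 'contact_force': array([ 0.115, -0.594, -0.316]), 'torque': array([0.037, 0.014, 0.023]), 'finger_force': 0.0, 'finger_gap': 0.08764920743454027}
```

View pics/top0.png

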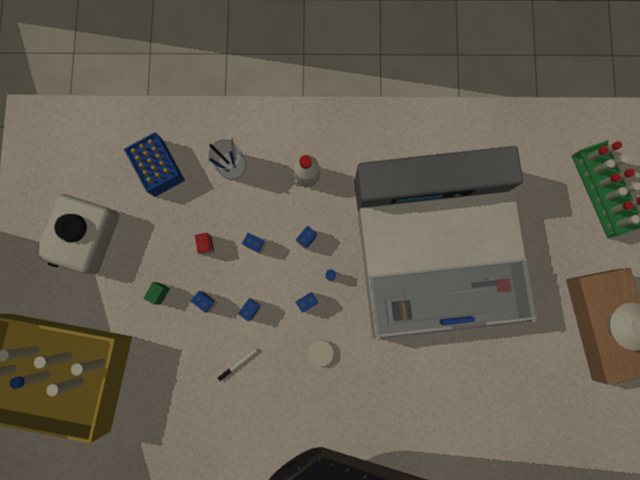

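View pics/scene0.png

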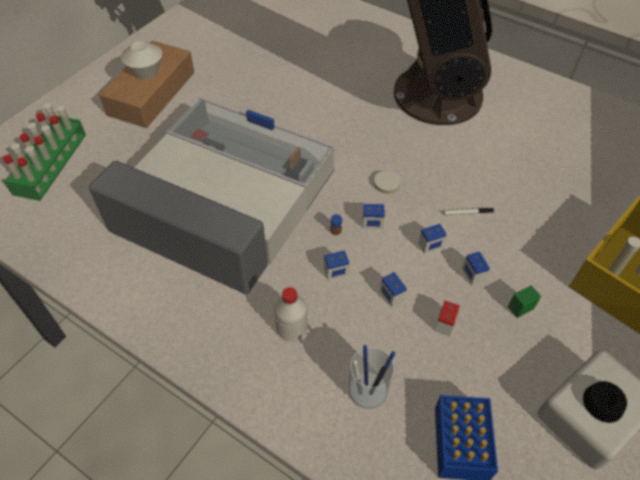

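Top view: five blue cassettes at about (254,242), (307,237), (203,301), (249,309) and (307,302). Look-alikes to avoid are the green one (156,293), the spent red one (204,243) and the small blue vial (331,275). The feeder's handle is at (457,320), fin at about (403,310), red tab at (503,285), so the stop is on the left (+y world). The scene view agrees.

```bash
cat >> h.py <<'E'
def cloud(cal,d):
    R=np.array(cal["R"]);t=np.array(cal["t"]);v,u=np.mgrid[:480,:640]
    P=np.stack([(u-cal["cx"])/cal["fx"]*d,(v-cal["cy"])/cal["fy"]*d,d],-1)
    W=(P-t)@R; W[d<=0]=np.nan; return W
def rect(pts):
    (c,(w,h),a)=cv2.minAreaRect(np.float32(pts[:,:2]*1000)); 
    if w<h: w,h,a=h,w,a+90
    return np.round(np.array(c)/1000,4),round(w,1),round(h,1),round((a+90)%180-90,1)  # angle of long side, deg
def blobs(mask,W,zmin,zmax,minpx=30):
    m=mask&(W[...,2]>zmin)&(W[...,2]<zmax)
    n,l,s,c=cv2.connectedComponentsWithStats(m.astype(np.uint8))
    out=[]
    for i in range(1,n):
        if s[i,4]>=minpx:
            P=W[l==i]; out.append((np.round(c[i]),s[i,4],rect(P),round(float(np.median(P[:,2])),4)))
    return out
def blue(p):
    h=cv2.cvtColor(p,cv2.COLOR_RGB2HSV); return (h[...,0]>105)&(h[...,0]<130)&(h[...,1]>120)&(h[...,2]>50)
E
python3 - <<'E'
from h import *
p,d,c=snap("top"); W=cloud(c,d)
for b in blobs(blue(p),W,.02,.14): print("blue",*b)
u,v=np.meshgrid(range(640),range(480))
for b in blobs((u>340)&(u<560),W,.135,.17,200): print("head",*b)
for b in blobs((u>340)&(u<560)&(v<340),W,.07,.1,200): print("guard/body",*b)
h=cv2.cvtColor(p,cv2.COLOR_RGB2HSV)
red=((h[...,0]<14)|(h[...,0]>172))&(h[...,1]>70)&(u>340)&(u<560)
for b in blobs(red&(v<345)&(v>250),np.nan_to_num(W),-.1,.3,10): print("red",*b)
E
```

```text
blue [152. 163.] 1253 (array([0.7893, 0.452 ]), 120.9, 83.6, 29.9) 0.0522
blue [306. 237.] 200 (array([0.6152, 0.0835]), 41.7, 28.5, -38.8) 0.0494
blue [253. 242.] 196 (array([0.6014, 0.2074]), 41.3, 28.3, 64.0) 0.0497
blue [330. 274.] 75 (array([0.528 , 0.0262]), 21.0, 19.9, 44.6) 0.045
blue [202. 301.] 215 (array([0.4629, 0.3211]), 42.7, 28.9, 52.7) 0.0497
blue [306. 302.] 200 (array([0.4638, 0.0804]), 42.2, 28.3, -59.1) 0.0496
blue [249. 309.] 215 (array([0.446 , 0.2124]), 41.4, 28.6, -35.8) 0.0496
blue [457. 320.] 164 (array([ 0.4278, -0.2455]), 69.6, 9.8, -83.1) 0.1193
blue [ 15. 383.] 91 (array([0.2927, 0.6822]), 20.5, 18.6, -88.9) 0.1345
head [439. 174.] 6522 (array([ 0.7409, -0.2082]), 353.2, 93.2, -83.3) 0.149
guard/body [445. 263.] 20608 (array([ 0.5915, -0.2274]), 375.8, 356.2, 6.8) 0.0861
red [504. 285.] 164 (array([ 0.5046, -0.3566]), 31.0, 26.6, -88.7) 0.0894
red [404. 310.] 50 (array([ 0.4472, -0.1356]), 37.7, 7.6, 6.6) 0.0897
```

```bash
cat >> h.py <<'E'
from scipy.spatial.transform import Rotation as Ro
O=np.array([.4532,-.2424]); A=np.radians(6.8); FX=np.array([np.cos(A),np.sin(A)]); FY=np.array([-FX[1],FX[0]])
def f2w(x,y): return O+x*FX+y*FY
def w2f(p): q=np.array(p)[:2]-O; return np.array([q@FX,q@FY])
def go(xy,z,ydeg=None):
    """shift/turn units from the present pose to world xy,z with tool y at angle ydeg (mod 180), tool down"""
    s=r.get_state(); R=np.array(s["tool_rot"])
    sh=R.T@(np.array([*xy,z])-s["eef_pos"])/.25
    cur=np.degrees(np.arctan2(R[1,1],R[0,1]))
    if ydeg is None: ydeg=cur
    best=None
    for k in (-2,-1,0,1,2):
        a=np.radians(ydeg+180*k); T=np.array([[np.sin(a),np.cos(a),0],[-np.cos(a),np.sin(a),0],[0,0,-1]])
        T=np.array([[-T[0,0],T[0,1],0],[-T[1,0],T[1,1],0],[0,0,-1.]]) if np.linalg.det(T)<0 else T
        rv=Ro.from_matrix(R.T@T).as_rotvec()/np.pi
        if best is None or np.linalg.norm(rv)<np.linalg.norm(best): best=rv
    print("t",round(s["t"],1),"shift",np.round(sh,4),"turn",np.round(best,4),"rows",np.ceil(max(np.linalg.norm(sh)*250/41.7,np.linalg.norm(best)*180/7.16)),"q6",round(s["q"][5],2))
E
python3 - <<'E'
from h import *
go(f2w(-.075,0),.24,96.8)
E
```

```text
t 1.1 shift [-1.1978  1.3321  0.0022] turn [ 0.     -0.      0.0468] rows 11.0 q6 -0.29
```

```bash
python3 -m jog '[[-0.15,0.166,0,0,0,0,1],[-0.3,0.333,0,0,0,0,1],[-0.45,0.5,0,0,0,0.02,1],[-0.6,0.666,0,0,0,0.047,1],[-0.6,0.666,0,0,0,0.047,1],[-0.6,0.666,0,0,0,0.047,1],[-0.6,0.666,0,0,0,0.047,1]]' 30; python3 -c "
from h import *
go(f2w(-.075,0),.24,96.8)"
```

```text
t: 1.63
eef_pos: [0.2796, -0.4485, 0.2415]
tool_rot: [[-0.993, -0.121, 0.002], [-0.121, 0.993, -0.001], [-0.002, -0.001, -1.0]]
contact_force: [-0.2, -0.4, 0.5]
finger_gap: 0.0463
finger_force: 0.0
t 1.6 shift [-0.4891  0.7353  0.006 ] turn [-0.0003  0.0005  0.0009] rows 6.0 q6 -0.81
```

```bash
python3 -m jog '[[-0.09,0.14,0,0,0,0,1],[-0.18,0.27,0,0,0,0,1],[-0.27,0.4,0,0,0,0,1],[-0.36,0.53,0,0,0,0,1],[-0.45,0.66,0,0,0,0,1],[-0.489,0.735,0,0,0,0,1],[-0.489,0.735,0,0,0,0,1]]'; python3 - <<'E'
from h import *
p,d,c=snap("wrist"); save("w1",p); W=cloud(c,d)
for b in blobs(blue(p),W,.08,.15): print(*b,w2f(b[2][0]))
go(f2w(-.075,0),.109,96.8)
E
```

```text
t: 2.22
eef_pos: [0.3795, -0.2519, 0.241]
tool_rot: [[-0.993, -0.121, 0.001], [-0.121, 0.993, 0.0], [-0.001, -0.0, -1.0]]
contact_force: [-0.1, 0.0, -0.8]
finger_gap: 0.0019
finger_force: 0.0
[307. 281.] 613 (array([ 0.4277, -0.2487]), 67.0, 11.1, -83.0) 0.1038 [-0.02606657 -0.00323638]
t 2.3 shift [4.000e-04 7.600e-03 5.279e-01] turn [-0.0001  0.0003  0.0009] rows 4.0 q6 -1.29
```

View pics/w1.png

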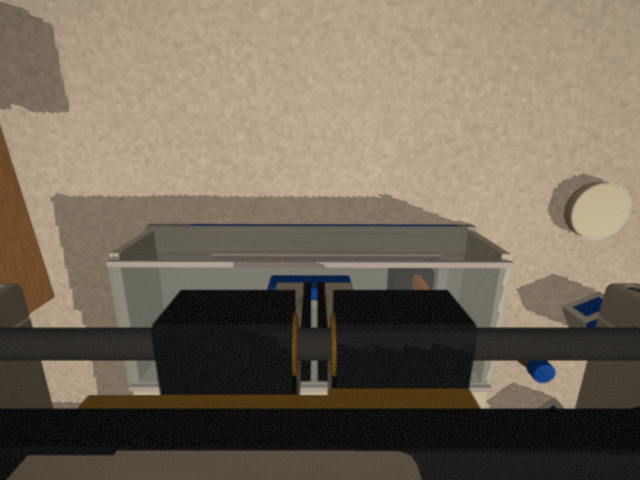

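Wrist view: fingers straddle the near side of the blue handle bar (310,281), confirmed within 3 mm. Descend and push.

```bash
python3 -m jog '[[0,0.008,0.15,0,0,0,1],[0,0.008,0.3,0,0,0,1],[0,0.008,0.45,0,0,0,1],[0,0.008,0.528,0,0,0,1],[0,0.008,0.528,0,0,0,1]]'; python3 -m jog '[[-0.06,0,0,0,0,0,1],[-0.12,0,0,0,0,0,1],[-0.18,0,0,0,0,0,1],[-0.24,0,0,0,0,0,1],[-0.31,0,0,0,0,0,1],[-0.38,0,0,0,0,0,1],[-0.45,0,0,0,0,0,1],[-0.52,0,0,0,0,0,1],[-0.59,0,0,0,0,0,1],[-0.66,0,0,0,0,0,1],[-0.71,0,0,0,0,0,1],[-0.735,0,0,0,0,0,1]]'; python3 -m jog '[[-0.005,0,0,0,0,0,1],[-0.01,0,0,0,0,0,1],[-0.015,0,0,0,0,0,1],[-0.02,0,0,0,0,0,1],[-0.02,0,0,0,0,0,1]]'
python3 -c "
from h import *
s=r.get_state();print(w2f(s['eef_pos']))
p,d,c=snap('top'); W=cloud(c,d)
for b in blobs(blue(p),W,.09,.15): print(*b,w2f(b[2][0]))"
```

```text
t: 2.68
eef_pos: [0.3745, -0.2526, 0.1046]
tool_rot: [[-0.993, -0.116, -0.008], [-0.116, 0.993, 0.002], [0.007, 0.003, -1.0]]
contact_force: [-1.1, 0.1, -0.4]
finger_gap: 0.0007
finger_force: 0.0
t: 3.68
eef_pos: [0.5603, -0.231, 0.1092]
tool_rot: [[-0.993, -0.118, -0.004], [-0.118, 0.993, -0.001], [0.004, -0.0, -1.0]]
contact_force: [-18.5, -4.7, 12.9]
finger_gap: 0.0007
finger_force: 9.4
t: 4.1
eef_pos: [0.5602, -0.2309, 0.1088]
tool_rot: [[-0.993, -0.117, -0.01], [-0.117, 0.993, 0.0], [0.009, 0.001, -1.0]]
contact_force: [-17.8, -2.8, 12.3]
finger_gap: 0.0003
finger_force: 9.3
[ 0.10764394 -0.00123391]
[ 16. 383.] 102 (array([0.293 , 0.6825]), 21.2, 19.3, -85.0) 0.1339 [-0.04956124  0.93736211]
```

```bash
python3 -m jog '[[0.06,0,0,0,0,0,1],[0.06,0,-0.15,0,0,0,1],[0.06,-0.1,-0.3,0,0,0,0.1],[0.06,-0.25,-0.45,0,0,0,0.1],[0.06,-0.4,-0.5,0,0,0,0.1],[0.06,-0.4,-0.5,0,0,0,0.1]]'
python3 - <<'E'
from h import *
p,d,c=snap('top'); W=cloud(c,d); save("top2",p[200:400,330:580].repeat(3,0).repeat(3,1))
for b in blobs(blue(p),W,.09,.15): print(*b,w2f(b[2][0]))
h=cv2.cvtColor(p,cv2.COLOR_RGB2HSV); u,v=np.meshgrid(range(640),range(480))
red=((h[...,0]<16)|(h[...,0]>172))&(h[...,1]>70)&(u>340)&(u<560)&(v<345)&(v>250)
for b in blobs(red,np.nan_to_num(W),.03,.3,10): print("red",*b,w2f(b[2][0]))
for n in ("follower_fin","catch_tab","follower_face","stop_foot"):
  for k in r.landmark_of("top",n)[:1]: print(n,k, w2f(px2w(c,*k["uv"],{"follower_fin":.064,"catch_tab":.058}.get(n,.01))))
E
```

```text
t: 4.65
eef_pos: [0.5648, -0.3355, 0.239]
tool_rot: [[-0.993, -0.117, 0.008], [-0.117, 0.993, -0.004], [-0.007, -0.005, -1.0]]
contact_force: [1.0, -0.4, 0.3]
finger_gap: 0.0215
finger_force: 0.0
[ 16. 383.] 103 (array([0.2921, 0.683 ]), 23.3, 19.5, -72.4) 0.1341 [-0.05039571  0.93796516]
red [403. 310.] 132 (array([ 0.4483, -0.14  ]), 40.4, 17.5, 6.3) 0.0758 [0.00725904 0.10225985]
follower_fin {'uv': [389.3, 313.1], 'score': 0.72} [0.00351579 0.13599835]
catch_tab {'uv': [391.5, 311.2], 'score': 0.45} [0.00698799 0.12977329]
follower_face {'uv': [391.9, 310.3], 'score': 0.75} [0.00755259 0.1224621 ]
stop_foot {'uv': [391.8, 311.0], 'score': 0.81} [0.00595779 0.12290711]
```

View pics/top2.png

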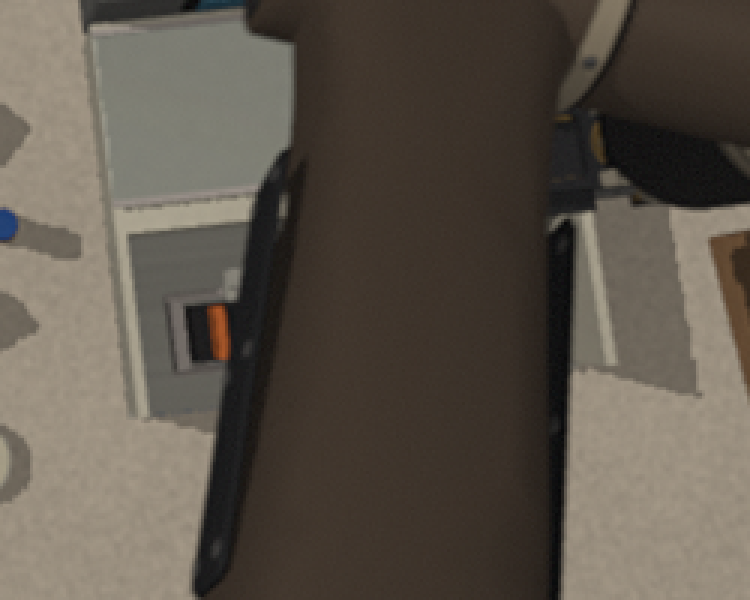

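Crop: orange fin at about (220,330) of the crop, right behind the black follower, near the stop; its centre reads about 7 mm further +x than my origin, so I shift the origin.

```bash
sed -i 's/^O=.*; A=/O=np.array([.4597,-.2416]); A=/' h.py; python3 -c "
from h import *
go(f2w(0,.107),.2,96.8)"
```

```text
t 4.9 shift [0.3644 0.8287 0.132 ] turn [ 0.0003 -0.0002 -0.0002] rows 6.0 q6 -1.22
```

```bash
python3 -m jog '[[0.06,0.14,0,0,0,0,0.15],[0.12,0.28,0,0,0,0,0.15],[0.18,0.42,0,0,0,0,0.15],[0.24,0.56,0,0,0,0,0.15],[0.3,0.7,0.06,0,0,0,0.15],[0.364,0.829,0.132,0,0,0,0.15],[0.364,0.829,0.132,0,0,0,0.15],[0.364,0.829,0.132,0,0,0,0.15]]'
python3 - <<'E'
from h import *
p,d,c=snap('wrist'); W=cloud(c,d); save("w2",p)
h=cv2.cvtColor(p,cv2.COLOR_RGB2HSV)
red=((h[...,0]<16)|(h[...,0]>172))&(h[...,1]>140)&(h[...,2]>80)
for b in blobs(red,np.nan_to_num(W),.03,.12,10): print("red",*b,w2f(b[2][0]))
go(f2w(0,.107),.068,96.8)
E
```

```text
t: 5.57
eef_pos: [0.4454, -0.1339, 0.1997]
tool_rot: [[-0.992, -0.122, -0.002], [-0.122, 0.992, 0.0], [0.002, 0.0, -1.0]]
contact_force: [0.1, -0.5, 0.0]
finger_gap: 0.0371
finger_force: 0.0
red [307. 235.] 642 (array([ 0.4492, -0.1388]), 41.9, 9.6, 6.8) 0.0821 [0.00174579 0.1033201 ]
red [ 27. 265.] 1235 (array([ 0.5112, -0.382 ]), 63.7, 34.2, -69.2) 0.0585 [ 0.03451381 -0.14551016]
t 5.6 shift [-1.0e-04 -2.2e-03  5.3e-01] turn [-0.     -0.      0.0009] rows 4.0 q6 -1.58
```

View pics/w2.png

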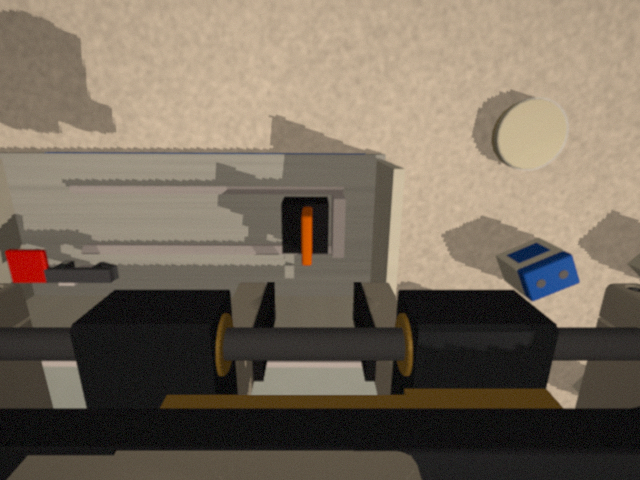

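Wrist view: fin top at (307,235), red tab at (27,265), a cassette at (540,270), all clear. Fin top measured at z=0.082, as it should be. Grip it.

```bash
python3 -m jog '[[-0.012,-0.017,0.15,0,0,0,0.15],[-0.012,-0.017,0.3,0,0,0,0.15],[-0.012,-0.017,0.45,0,0,0,0.15],[-0.012,-0.017,0.53,0,0,0,0.15],[-0.012,-0.017,0.53,0,0,0,0.15],[-0.012,-0.017,0.53,0,0,0,1],[-0.012,-0.017,0.53,0,0,0,1],[-0.012,-0.017,0.53,0,0,0,1],[-0.012,-0.017,0.53,0,0,0,1],[-0.012,-0.017,0.53,0,0,0,1]]' 40
```

```text
t: 6.45
eef_pos: [0.4517, -0.1399, 0.0693]
tool_rot: [[-0.993, -0.118, 0.003], [-0.118, 0.993, 0.0], [-0.003, 0.0, -1.0]]
contact_force: [-0.6, 6.0, 2.7]
finger_gap: 0.0092
finger_force: 3.1
```

```bash
python3 -m jog '[[0,0,0,0,0,0,1],[0,-0.06,0,0,0,0,1],[0,-0.13,0,0,0,0,1],[0,-0.2,0,0,0,0,1],[0,-0.27,0,0,0,0,1],[0,-0.34,0,0,0,0,1],[0,-0.41,0,0,0,0,1],[0,-0.48,0,0,0,0,1],[0,-0.55,0,0,0,0,1],[0,-0.61,0,0,0,0,1],[0,-0.66,0,0,0,0,1],[0,-0.69,0,0,0,0,1]]' 40;  python3 -m jog '[[0,-0.01,0,0,0,0,1],[0,-0.02,0,0,0,0,1],[0,-0.03,0,0,0,0,1],[0,-0.04,0,0,0,0,1],[0,-0.04,0,0,0,0,1],[0,-0.04,0,0,0,0,1]]'
```

```text
t: 7.45
eef_pos: [0.472, -0.3106, 0.0692]
tool_rot: [[-0.993, -0.117, 0.002], [-0.117, 0.993, 0.002], [-0.002, 0.001, -1.0]]
contact_force: [0.6, 13.6, 10.5]
finger_gap: 0.0077
finger_force: 40.0
t: 7.95
eef_pos: [0.4731, -0.3197, 0.0693]
tool_rot: [[-0.993, -0.118, 0.002], [-0.118, 0.993, 0.001], [-0.002, 0.001, -1.0]]
contact_force: [-0.1, 12.8, 9.9]
finger_gap: 0.0081
finger_force: 40.0
```

```bash
python3 -m jog '[[0,0.01,0,0,0,0,1],[0,0.025,0,0,0,0,1],[0,0.025,0,0,0,0,1],[0,0.025,0,0,0,0,1]]'; python3 -m jog '[[0,0,0,0,0,0,0.15],[0,0,0,0,0,0,0.15],[0,0,0,0,0,0,0.15],[0,0,-0.16,0,0,0,0.15],[0,0,-0.32,0,0,0,0.15],[0.2,0.13,-0.48,0,0,0,0.15],[0.25,0.28,-0.55,0,0,0,0.15],[0.25,0.28,-0.6,0,0,0,0.15],[0.25,0.28,-0.6,0,0,0,0.15],[0.25,0.28,-0.6,0,0,0,0.15]]'
python3 - <<'E'
from h import *
p,d,c=snap('wrist'); W=cloud(c,d); save("w3",p)
h=cv2.cvtColor(p,cv2.COLOR_RGB2HSV)
red=((h[...,0]<16)|(h[...,0]>172))&(h[...,1]>140)&(h[...,2]>80)
for b in blobs(red,np.nan_to_num(W),.03,.12,10): print("red",*b,w2f(b[2][0]))
for n in ("follower_face","stop_foot","catch_tab"):
  for k in r.landmark_of("wrist",n)[:1]: print(n,k, w2f(px2w(c,*k["uv"],{"catch_tab":.058}.get(n,.01))))
E
```

```text
t: 8.28
eef_pos: [0.4724, -0.3139, 0.0693]
tool_rot: [[-0.993, -0.118, 0.002], [-0.118, 0.993, 0.001], [-0.002, 0.0, -1.0]]
contact_force: [-0.5, 8.3, 7.0]
finger_gap: 0.0077
finger_force: 40.0
t: 9.12
eef_pos: [0.4015, -0.2526, 0.2205]
tool_rot: [[-0.993, -0.119, 0.005], [-0.119, 0.993, -0.001], [-0.005, -0.002, -1.0]]
contact_force: [-0.3, -0.7, -0.0]
finger_gap: 0.0372
finger_force: 0.0
red [  5. 266.] 378 (array([ 0.4845, -0.5449]), 45.2, 3.9, 11.1) 0.0353 [-0.01128638 -0.30410286]
red [240. 275.] 349 (array([ 0.4597, -0.3115]), 22.5, 7.9, 5.0) 0.0726 [-0.00827644 -0.06940829]
stop_foot {'uv': [436.1, 267.8], 'score': 0.69} [0.00362576 0.12523829]
```

View pics/w3.png

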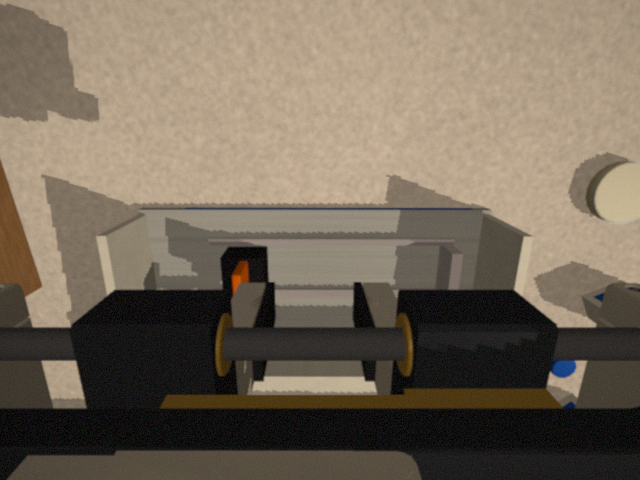

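Wrist view: the follower's fin now rests at (240,275), y ≈ -0.069 in feeder axes (held by the catch), and the stop landmark (436,268) gives y=0.125 – consistent with a -3.7 mm origin shift. Now the cassettes.

```bash
sed -i 's/^O=.*; A=/O=np.array([.4621,-.2451]); A=/' h.py; cat >> h.py <<'E'
def near(cam="wrist",z=.17,grab=True):
    """cassettes by wrist camera; go() to the one nearest TCP"""
    s=r.get_state(); p,d,c=snap(cam); W=cloud(c,d)
    L=[b for b in blobs(blue(p),W,.04,.06,80)]
    L.sort(key=lambda b:np.linalg.norm(b[2][0]-s["eef_pos"][:2]))
    for b in L[:2 if cam=="wrist" else 9]: print(*b,"f",np.round(w2f(b[2][0]),4))
    if grab: go(L[0][2][0],.035,L[0][2][3])
    return p
E
python3 -c "
from h import *
go((.4638,.0804),.17,120.9)"
```

```text
t 9.3 shift [-0.4057  1.2953  0.1885] turn [ 0.0003 -0.0005 -0.1342] rows 9.0 q6 -1.31
```

```bash
python3 -m jog '[[-0.05,0.15,0,0,0,0,0],[-0.1,0.3,0,0,0,0,0],[-0.15,0.45,0,0,0,-0.02,-0.45],[-0.2,0.6,0,0,0,-0.04,-0.45],[-0.25,0.75,0,0,0,-0.06,-0.45],[-0.3,0.9,0,0,0,-0.09,-0.45],[-0.35,1,0,0,0,-0.12,-0.45],[-0.4,1,0.05,0,0,-0.134,-0.45]]'; python3 -c "
from h import *
go((.4638,.0804),.17,120.9)"
```

```text
t: 9.98
eef_pos: [0.473, 0.0109, 0.2064]
tool_rot: [[-0.854, -0.521, 0.002], [-0.521, 0.854, 0.001], [-0.002, -0.001, -1.0]]
contact_force: [0.9, -0.2, 0.8]
finger_gap: 0.0633
finger_force: 0.0
t 10.0 shift [-0.1129  0.2565  0.1458] turn [-0.0002  0.0007  0.0027] rows 2.0 q6 -1.46
```

```bash
python3 -m jog '[[-0.06,0.13,0.07,0,0,0,-0.45],[-0.113,0.256,0.146,0,0,0.003,-0.45],[-0.113,0.256,0.146,0,0,0.003,-0.45],[-0.113,0.256,0.146,0,0,0.003,-0.45]]'; python3 -c "
from h import *
save('w4',near())"
```

```text
t: 10.32
eef_pos: [0.4618, 0.0773, 0.1668]
tool_rot: [[-0.862, -0.507, -0.004], [-0.507, 0.862, -0.003], [0.005, -0.0, -1.0]]
contact_force: [0.0, 0.3, -0.7]
finger_gap: 0.0637
finger_force: 0.0
[313. 242.] 2019 (array([0.4654, 0.0794]), 42.9, 29.7, -57.2) 0.0508 f [0.0417 0.3218]
[214. 272.] 658 (array([0.5275, 0.0241]), 23.7, 20.6, -47.0) 0.0455 f [0.0968 0.2596]
t 10.4 shift [-0.0178  0.0034  0.531 ] turn [-0.0001 -0.0011 -0.0131] rows 4.0 q6 -1.63
```

View pics/w4.png

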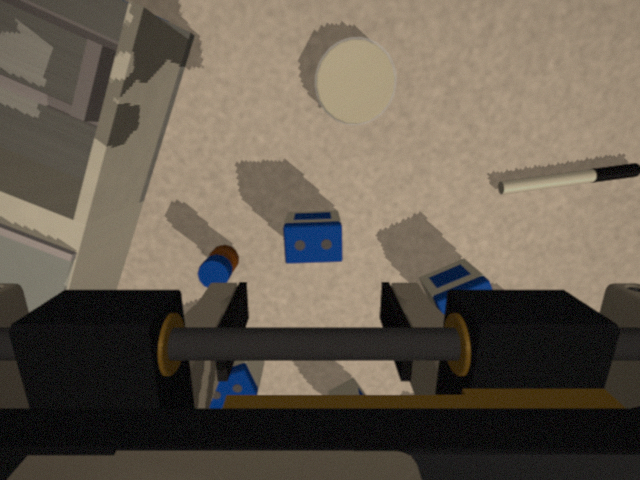

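Wrist view: the blue-capped cassette at (313,242) is square between the jaws; the vial (214,272) is clear of them. Grasp.

```bash
python3 -m jog '[[-0.018,0.003,0.15,0,0,-0.013,-0.45],[-0.018,0.003,0.3,0,0,-0.013,-0.45],[-0.018,0.003,0.45,0,0,-0.013,-0.45],[-0.018,0.003,0.531,0,0,-0.013,-0.45],[-0.018,0.003,0.531,0,0,-0.013,-0.45],[-0.018,0.003,0.531,0,0,-0.013,1],[-0.018,0.003,0.531,0,0,-0.013,1],[-0.018,0.003,0.531,0,0,-0.013,1],[-0.018,0.003,0.531,0,0,-0.013,1]]' 20;  python3 -m jog '[[0,0,-0.16,0,0,0,1],[0,0,-0.32,0,0,0,1],[0,0,-0.48,0,0,0,1],[0,0,-0.54,0,0,0,1],[0,0,-0.54,0,0,0,1]]'; python3 -c "
from h import *
near(grab=False)
go(f2w(0,.110),.165,186.8)"
```

```text
t: 11.12
eef_pos: [0.4672, 0.08, 0.038]
tool_rot: [[-0.842, -0.54, 0.003], [-0.54, 0.842, 0.002], [-0.003, -0.0, -1.0]]
contact_force: [0.5, -0.6, 3.5]
finger_gap: 0.0437
finger_force: 20.0
t: 11.53
eef_pos: [0.4685, 0.0808, 0.1772]
tool_rot: [[-0.841, -0.541, 0.009], [-0.541, 0.841, 0.005], [-0.011, -0.001, -1.0]]
contact_force: [0.8, -0.1, -0.3]
finger_gap: 0.0434
finger_force: 20.0
[216. 253.] 665 (array([0.5283, 0.0251]), 23.2, 22.8, 64.8) 0.0455 f [0.0977 0.2605]
[462. 281.] 873 (array([0.4385, 0.2034]), 46.4, 17.7, -55.2) 0.0503 f [0.0297 0.4481]
t 11.6 shift [ 0.5287 -0.6886  0.035 ] turn [-0.0013  0.0021 -0.3561] rows 9.0 q6 -1.59
```

```bash
python3 -m jog '[[0.05,-0.07,0,0,0,-0.039,1],[0.1,-0.14,0,0,0,-0.078,1],[0.16,-0.21,0,0,0,-0.117,1],[0.22,-0.29,0,0,0,-0.156,1],[0.28,-0.37,0,0,0,-0.195,1],[0.35,-0.46,0,0,0,-0.234,1],[0.42,-0.55,0,0,0,-0.273,1],[0.48,-0.63,0,0,0,-0.312,1],[0.529,-0.689,0,0,0,-0.356,1],[0.529,-0.689,0.035,0,0,-0.356,1],[0.529,-0.689,0.035,0,0,-0.356,1],[0.529,-0.689,0.035,0,0,-0.356,1]]'; python3 -c "
from h import *
go(f2w(0,.110),.045,186.8)
p,d,c=snap('wrist');save('w5',p)
for k in r.landmark_of('wrist','stop_foot')[:1]: print(k,w2f(px2w(c,*k['uv'],.01)))"
```

```text
t: 12.58
eef_pos: [0.4468, -0.1368, 0.1618]
tool_rot: [[0.115, -0.993, -0.002], [-0.993, -0.115, 0.0], [-0.0, 0.002, -1.0]]
contact_force: [0.3, -1.1, -0.6]
finger_gap: 0.0439
finger_force: 20.0
t 12.6 shift [-0.0023 -0.0102  0.467 ] turn [ 0.0006  0.0001 -0.0012] rows 3.0 q6 -0.01
{'uv': [310.5, 251.3], 'score': 0.7} [0.00036633 0.13337857]
```

View pics/w5.png

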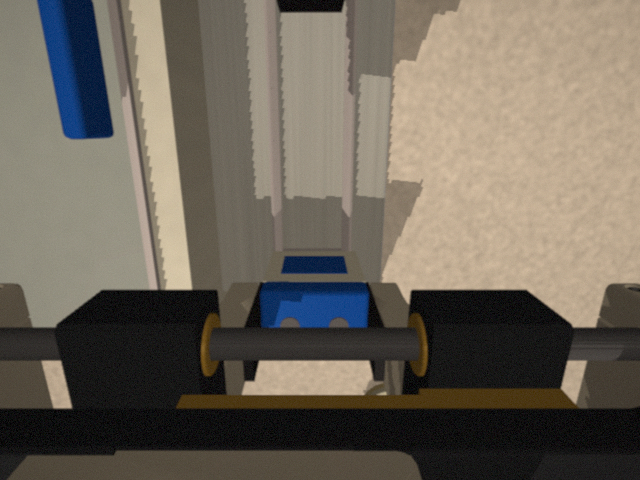

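Wrist view: the held cassette (314,300) is centred over the track (lips at about 278 and 347), stop just behind it. Lower.

```bash
python3 -m jog '[[-0.002,-0.01,0.12,0,0,0,1],[-0.002,-0.01,0.24,0,0,0,1],[-0.002,-0.01,0.34,0,0,0,1],[-0.002,-0.01,0.4,0,0,0,1],[-0.002,-0.01,0.44,0,0,0,1],[-0.002,-0.01,0.46,0,0,0,1],[-0.002,-0.01,0.46,0,0,0,1]]'; python3 -m jog '[[0,0,0,0,0,0,-0.25],[0,0,0,0,0,0,-0.25],[0,0,0,0,0,0,-0.25],[0,0,-0.12,0,0,0,-0.25],[0,0,-0.28,0,0,0,-0.25],[0,0,-0.44,0,0,0,-0.25],[0,0,-0.5,0,0,0,-0.3],[0,0,-0.5,0,0,0,-0.3],[0,0,-0.5,0,0,0,-0.3]]'; python3 -c "
from h import *
near(grab=False)
go((.446,.2124),.17,144.2)"
```

```text
t: 13.27
eef_pos: [0.45, -0.1355, 0.0472]
tool_rot: [[0.118, -0.993, -0.001], [-0.993, -0.118, -0.0], [0.0, 0.001, -1.0]]
contact_force: [0.3, 0.1, -0.6]
finger_gap: 0.044
finger_force: 20.0
t: 14.02
eef_pos: [0.4509, -0.1358, 0.1741]
tool_rot: [[0.118, -0.993, 0.004], [-0.993, -0.118, 0.001], [-0.0, -0.004, -1.0]]
contact_force: [-0.8, 0.6, 0.2]
finger_gap: 0.0569
finger_force: 0.0
[317. 217.] 159 (array([ 0.4517, -0.1506]), 42.0, 4.2, 2.0) 0.0583 f [0.0009 0.0951]
t 14.1 shift [-1.3854 -0.1478  0.0121] turn [-0.0003  0.0003  0.2364] rows 9.0 q6 -0.01
```

```bash
python3 -m jog '[[-0.16,-0.01,0,0,0,0.03,-0.45],[-0.32,-0.03,0,0,0,0.06,-0.45],[-0.48,-0.05,0,0,0,0.09,-0.45],[-0.64,-0.07,0,0,0,0.12,-0.45],[-0.8,-0.085,0,0,0,0.15,-0.45],[-0.96,-0.1,0,0,0,0.18,-0.45],[-1,-0.11,0,0,0,0.21,-0.45],[-1,-0.11,0,0,0,0.236,-0.45]]'; python3 -c "
from h import *
go((.446,.2124),.17,144.2)"
```

```text
t: 14.73
eef_pos: [0.4476, 0.1183, 0.1713]
tool_rot: [[-0.585, -0.811, -0.001], [-0.811, 0.585, -0.001], [0.002, 0.001, -1.0]]
contact_force: [0.2, 0.5, -0.3]
finger_gap: 0.0632
finger_force: 0.0
t 14.7 shift [-0.3016  0.2253  0.0049] turn [ 0.0002 -0.0006  0.0001] rows 3.0 q6 -1.31
```

```bash
python3 -m jog '[[-0.12,0.09,0,0,0,0,-0.45],[-0.24,0.18,0,0,0,0,-0.45],[-0.302,0.225,0.005,0,0,0,-0.45],[-0.302,0.225,0.005,0,0,0,-0.45],[-0.302,0.225,0.005,0,0,0,-0.45]]'; python3 -c "
from h import *
near()
go((.446,.2124),.035)"
```

```text
t: 15.15
eef_pos: [0.4456, 0.21, 0.1697]
tool_rot: [[-0.582, -0.813, -0.002], [-0.813, 0.582, -0.002], [0.003, 0.001, -1.0]]
contact_force: [-0.7, 0.4, -0.8]
finger_gap: 0.0637
finger_force: 0.0
[313. 238.] 1975 (array([0.4471, 0.2122]), 43.0, 29.6, -34.5) 0.0508 f [0.0393 0.4559]
[367. 324.] 97 (array([0.4545, 0.301 ]), 22.4, 1.9, -35.5) 0.0442 f [0.0571 0.5432]
t 15.2 shift [-0.0147  0.0016  0.5397] turn [ 0.0002 -0.0009 -0.0065] rows 4.0 q6 -1.46
t 15.2 shift [-0.0128  0.0056  0.5397] turn [ 0.0002 -0.0009  0.    ] rows 4.0 q6 -1.46
```

```bash
python3 -m jog '[[-0.015,0.002,0.15,0,0,-0.006,-0.45],[-0.015,0.002,0.3,0,0,-0.006,-0.45],[-0.015,0.002,0.45,0,0,-0.006,-0.45],[-0.015,0.002,0.535,0,0,-0.006,-0.45],[-0.015,0.002,0.535,0,0,-0.006,-0.45],[-0.015,0.002,0.535,0,0,-0.006,1],[-0.015,0.002,0.535,0,0,-0.006,1],[-0.015,0.002,0.535,0,0,-0.006,1],[-0.015,0.002,0.535,0,0,-0.006,1]]' 20;  python3 -m jog '[[0,0,-0.16,0,0,0,1],[0,0,-0.32,0,0,0,1],[0,0,-0.48,0,0,0,1],[0,0,-0.54,0,0,0,1],[0,0,-0.54,0,0,0,1]]'; python3 -c "
from h import *
go(f2w(0,.076),.165,186.8)"
```

```text
t: 15.95
eef_pos: [0.449, 0.2136, 0.0393]
tool_rot: [[-0.568, -0.823, 0.002], [-0.823, 0.568, 0.002], [-0.003, -0.001, -1.0]]
contact_force: [-0.4, -0.8, 3.5]
finger_gap: 0.0438
finger_force: 20.0
t: 16.37
eef_pos: [0.4503, 0.2148, 0.1786]
tool_rot: [[-0.568, -0.823, 0.008], [-0.823, 0.568, 0.007], [-0.01, -0.002, -1.0]]
contact_force: [0.6, -0.2, -0.3]
finger_gap: 0.0438
finger_force: 20.0
t 16.4 shift [ 1.26   -0.8819  0.0436] turn [-0.0019  0.0029 -0.2299] rows 10.0 q6 -1.44
```

```bash
python3 -m jog '[[0.13,-0.09,0,0,0,-0.025,1],[0.26,-0.18,0,0,0,-0.05,1],[0.39,-0.27,0,0,0,-0.08,1],[0.52,-0.36,0,0,0,-0.11,1],[0.65,-0.45,0,0,0,-0.14,1],[0.78,-0.54,0,0,0,-0.17,1],[0.9,-0.63,0,0,0,-0.2,1],[0.95,-0.7,0.03,0,0,-0.23,1],[0.95,-0.7,0.03,0,0,-0.23,1]]'; python3 -c "
from h import *
go(f2w(0,.076),.165,186.8)"
```

```text
t: 17.12
eef_pos: [0.4568, -0.085, 0.1646]
tool_rot: [[0.121, -0.993, -0.0], [-0.993, -0.121, 0.0], [-0.0, 0.0, -1.0]]
contact_force: [0.2, -0.2, -0.2]
finger_gap: 0.0441
finger_force: 20.0
t 17.1 shift [ 0.3343  0.0557 -0.0018] turn [0.0001 0.     0.0008] rows 3.0 q6 -0.12
```

```bash
python3 -m jog '[[0.14,0.03,0,0,0,0,1],[0.27,0.05,0,0,0,0,1],[0.334,0.056,0,0,0,0,1],[0.334,0.056,0,0,0,0,1],[0.334,0.056,0,0,0,0,1]]'; python3 -c "
from h import *
go(f2w(0,.076),.048,186.8)
near(grab=False)"
```

```text
t: 17.53
eef_pos: [0.4528, -0.1669, 0.1652]
tool_rot: [[0.115, -0.993, 0.0], [-0.993, -0.115, 0.0], [-0.0, -0.0, -1.0]]
contact_force: [0.1, 0.3, -0.1]
finger_gap: 0.0439
finger_force: 20.0
t 17.5 shift [1.100e-02 1.000e-04 4.687e-01] turn [-0.0001  0.0001 -0.0011] rows 3.0 q6 0.06
```

```bash
python3 -m jog '[[0.013,0,0.12,0,0,0,1],[0.013,0,0.24,0,0,0,1],[0.013,0,0.34,0,0,0,1],[0.013,0,0.4,0,0,0,1],[0.013,0,0.44,0,0,0,1],[0.013,0,0.465,0,0,0,1],[0.013,0,0.465,0,0,0,1]]'; python3 -m jog '[[0,0,0,0,0,0,-0.25],[0,0,0,0,0,0,-0.25],[0,0,0,0,0,0,-0.25],[0,0,-0.12,0,0,0,-0.25],[0,0,-0.28,0,0,0,-0.25],[0,0,-0.44,0,0,0,-0.25],[-0.1,0,-0.5,0,0,0,-0.3],[-0.2,0,-0.5,0,0,0,-0.3],[-0.2,0,-0.5,0,0,0,-0.3]]'; python3 -c "
from h import *
near('top',grab=False)
go((.6152,.0835),.17,141.2)"
```

```text
t: 18.17
eef_pos: [0.4533, -0.1689, 0.0483]
tool_rot: [[0.119, -0.993, -0.001], [-0.993, -0.119, -0.0], [0.0, 0.001, -1.0]]
contact_force: [0.0, 0.2, -1.0]
finger_gap: 0.0441
finger_force: 20.0
t: 18.92
eef_pos: [0.448, -0.1178, 0.176]
tool_rot: [[0.118, -0.993, 0.005], [-0.993, -0.118, 0.001], [-0.001, -0.005, -1.0]]
contact_force: [-0.3, 0.6, -0.9]
finger_gap: 0.057
finger_force: 0.0
[306. 237.] 195 (array([0.6149, 0.0833]), 41.7, 28.4, -38.6) 0.0497 f [0.1906 0.308 ]
[253. 242.] 199 (array([0.6015, 0.2076]), 42.0, 28.5, 63.3) 0.0499 f [0.192 0.433]
[188. 281.] 209 (array([0.5098, 0.3548]), 43.4, 28.2, 51.0) 0.0498 f [0.1184 0.59  ]
[152. 164.] 1226 (array([0.7897, 0.4518]), 121.1, 83.2, 29.8) 0.0518 f [0.4078 0.6532]
t 19.0 shift [-0.7226 -0.7615  0.0234] turn [-0.0009  0.0005  0.2538] rows 7.0 q6 -0.05
```

One cassette has been knocked (now at (188,281), world 0.510, 0.355). Next: the one at (306,237).

```bash
python3 -m jog '[[-0.11,-0.11,0,0,0,0.036,-0.45],[-0.22,-0.22,0,0,0,0.07,-0.45],[-0.33,-0.34,0,0,0,0.11,-0.45],[-0.44,-0.45,0,0,0,0.145,-0.45],[-0.55,-0.57,0,0,0,0.18,-0.45],[-0.65,-0.68,0,0,0,0.22,-0.45],[-0.723,-0.761,0.023,0,0,0.254,-0.45],[-0.723,-0.761,0.023,0,0,0.254,-0.45],[-0.723,-0.761,0.023,0,0,0.254,-0.45]]'; python3 -c "
from h import *
near()"
```

```text
t: 19.72
eef_pos: [0.6155, 0.0824, 0.1664]
tool_rot: [[-0.628, -0.779, -0.002], [-0.779, 0.628, -0.001], [0.002, 0.001, -1.0]]
contact_force: [0.0, -0.7, 0.2]
finger_gap: 0.0636
finger_force: 0.0
[311. 237.] 2012 (array([0.6171, 0.0822]), 42.7, 28.9, -39.0) 0.0508 f [0.1927 0.3066]
[357.  98.] 1033 (array([0.53  , 0.0248]), 23.8, 23.6, 52.5) 0.0456 f [0.0994 0.26  ]
t 19.8 shift [-0.0084 -0.0058  0.5278] turn [ 0.0003 -0.0006  0.0007] rows 4.0 q6 -1.12
```

```bash
python3 -m jog '[[-0.008,-0.006,0.15,0,0,0,-0.45],[-0.008,-0.006,0.3,0,0,0,-0.45],[-0.008,-0.006,0.45,0,0,0,-0.45],[-0.008,-0.006,0.525,0,0,0,-0.45],[-0.008,-0.006,0.525,0,0,0,-0.45],[-0.008,-0.006,0.525,0,0,0,1],[-0.008,-0.006,0.525,0,0,0,1],[-0.008,-0.006,0.525,0,0,0,1],[-0.008,-0.006,0.525,0,0,0,1]]' 20;  python3 -m jog '[[0,0,-0.16,0,0,0,1],[0,0,-0.32,0,0,0,1],[0,0,-0.48,0,0,0,1],[0,0,-0.54,0,0,0,1],[0,0,-0.54,0,0,0,1]]'; python3 -c "
from h import *
go(f2w(0,.042),.165,186.8)"
```

```text
t: 20.52
eef_pos: [0.6188, 0.0827, 0.039]
tool_rot: [[-0.628, -0.778, 0.003], [-0.778, 0.628, 0.001], [-0.003, -0.002, -1.0]]
contact_force: [-0.5, -0.5, 4.3]
finger_gap: 0.044
finger_force: 20.0
t: 20.93
eef_pos: [0.6205, 0.0833, 0.1789]
tool_rot: [[-0.628, -0.778, 0.01], [-0.778, 0.628, 0.004], [-0.009, -0.006, -1.0]]
contact_force: [0.0, 0.3, -1.3]
finger_gap: 0.0439
finger_force: 20.0
t 20.9 shift [ 1.3032 -0.2114  0.0448] turn [-0.0029  0.002  -0.2539] rows 8.0 q6 -1.13
```

```bash
python3 -m jog '[[0.15,-0.03,0,0,0,-0.033,1],[0.3,-0.05,0,0,0,-0.065,1],[0.45,-0.08,0,0,0,-0.1,1],[0.6,-0.1,0,0,0,-0.13,1],[0.75,-0.12,0,0,0,-0.165,1],[0.9,-0.15,0,0,0,-0.2,1],[1,-0.17,0.03,0,0,-0.23,1],[1,-0.211,0.045,0,0,-0.254,1],[1,-0.211,0.045,0,0,-0.254,1]]'; python3 -c "
from h import *
go(f2w(0,.042),.165,186.8)"
```

```text
t: 21.68
eef_pos: [0.5012, -0.1468, 0.1608]
tool_rot: [[0.12, -0.993, 0.001], [-0.993, -0.12, 0.0], [0.0, -0.001, -1.0]]
contact_force: [1.1, 0.1, 0.2]
finger_gap: 0.0439
finger_force: 20.0
t 21.7 shift [ 0.2037  0.2019 -0.0171] turn [-0.0003 -0.      0.0004] rows 2.0 q6 0.03
```

```bash
python3 -m jog '[[0.1,0.1,-0.01,0,0,0,1],[0.204,0.202,-0.017,0,0,0,1],[0.204,0.202,-0.017,0,0,0,1],[0.204,0.202,-0.017,0,0,0,1],[0.204,0.202,-0.017,0,0,0,1]]'; python3 -c "
from h import *
go(f2w(0,.042),.048,186.8)"
```

```text
t: 22.1
eef_pos: [0.4578, -0.2015, 0.1654]
tool_rot: [[0.116, -0.993, 0.001], [-0.993, -0.116, -0.0], [0.0, -0.001, -1.0]]
contact_force: [-0.3, 0.5, -0.1]
finger_gap: 0.0438
finger_force: 20.0
t 22.1 shift [0.0071 0.0043 0.4696] turn [-0.0004 -0.0001 -0.0007] rows 3.0 q6 0.14
```

```bash
python3 -m jog '[[0.007,0.002,0.12,0,0,0,1],[0.007,0.002,0.24,0,0,0,1],[0.007,0.002,0.34,0,0,0,1],[0.007,0.002,0.4,0,0,0,1],[0.007,0.002,0.44,0,0,0,1],[0.007,0.002,0.465,0,0,0,1],[0.007,0.002,0.465,0,0,0,1]]'; python3 -m jog '[[0,0,0,0,0,0,-0.25],[0,0,0,0,0,0,-0.25],[0,0,0,0,0,0,-0.25],[0,0,-0.12,0,0,0,-0.25],[0,0,-0.28,0,0,0,-0.25],[0,0,-0.44,0,0,0,-0.25],[-0.1,0,-0.5,0,0,0,-0.3],[-0.2,0,-0.5,0,0,0,-0.3],[-0.2,0,-0.5,0,0,0,-0.3]]'; python3 -c "
from h import *
go((.6015,.2076),.17,243.5)"
```

```text
t: 22.68
eef_pos: [0.4575, -0.2028, 0.0479]
tool_rot: [[0.119, -0.993, -0.001], [-0.993, -0.119, -0.0], [0.0, 0.001, -1.0]]
contact_force: [0.7, -0.7, -0.6]
finger_gap: 0.044
finger_force: 20.0
t: 23.43
eef_pos: [0.4516, -0.1516, 0.1757]
tool_rot: [[0.118, -0.993, 0.005], [-0.993, -0.118, 0.001], [-0.0, -0.005, -1.0]]
contact_force: [-0.0, 0.3, -1.5]
finger_gap: 0.0568
finger_force: 0.0
t 23.4 shift [-1.3558 -0.7652  0.0272] turn [-0.0015 -0.0006 -0.315 ] rows 10.0 q6 0.03
```

```bash
python3 -m jog '[[-0.14,-0.07,0,0,0,-0.039,-0.45],[-0.28,-0.15,0,0,0,-0.078,-0.45],[-0.42,-0.23,0,0,0,-0.117,-0.45],[-0.56,-0.31,0,0,0,-0.156,-0.45],[-0.7,-0.39,0,0,0,-0.195,-0.45],[-0.84,-0.47,0,0,0,-0.234,-0.45],[-0.97,-0.55,0,0,0,-0.273,-0.45],[-1,-0.65,0,0,0,-0.315,-0.45],[-1,-0.76,0,0,0,-0.315,-0.45]]'; python3 -c "
from h import *
go((.6015,.2076),.17,243.5)"
```

```text
t: 24.18
eef_pos: [0.611, 0.1198, 0.1738]
tool_rot: [[0.9, -0.436, 0.001], [-0.436, -0.9, 0.001], [0.0, -0.001, -1.0]]
contact_force: [-0.4, -0.5, 0.2]
finger_gap: 0.0636
finger_force: 0.0
t 24.2 shift [-0.1873 -0.2994  0.0155] turn [-0.0002 -0.0001  0.0035] rows 3.0 q6 0.61
```

```bash
python3 -m jog '[[-0.08,-0.13,0,0,0,0,-0.45],[-0.16,-0.26,0.01,0,0,0,-0.45],[-0.187,-0.3,0.015,0,0,0.003,-0.45],[-0.187,-0.3,0.015,0,0,0.003,-0.45],[-0.187,-0.3,0.015,0,0,0.003,-0.45]]'; python3 -c "
from h import *
near()"
```

```text
t: 24.6
eef_pos: [0.6018, 0.2055, 0.1694]
tool_rot: [[0.891, -0.454, -0.001], [-0.454, -0.891, -0.0], [-0.0, 0.001, -1.0]]
contact_force: [0.1, -0.9, 0.0]
finger_gap: 0.0636
finger_force: 0.0
[312. 233.] 1956 (array([0.6042, 0.2067]), 42.7, 29.5, 62.7) 0.0509 f [0.1946 0.4318]
[222. 394.] 346 (array([0.5054, 0.3446]), 29.9, 18.8, -48.8) 0.0509 f [0.1128 0.5804]
t 24.6 shift [ 0.0047 -0.0114  0.5386] turn [0.0001 0.0001 0.0015] rows 4.0 q6 0.46
```

```bash
python3 -m jog '[[0.003,-0.011,0.15,0,0,0.001,-0.45],[0.003,-0.011,0.3,0,0,0.001,-0.45],[0.003,-0.011,0.45,0,0,0.001,-0.45],[0.003,-0.011,0.535,0,0,0.001,-0.45],[0.003,-0.011,0.535,0,0,0.001,-0.45],[0.003,-0.011,0.535,0,0,0.001,1],[0.003,-0.011,0.535,0,0,0.001,1],[0.003,-0.011,0.535,0,0,0.001,1],[0.003,-0.011,0.535,0,0,0.001,1]]' 20;  python3 -m jog '[[0,0,-0.16,0,0,0,1],[0,0,-0.32,0,0,0,1],[0,0,-0.48,0,0,0,1],[0,0,-0.54,0,0,0,1],[0,0,-0.54,0,0,0,1]]'; python3 -c "
from h import *
go(f2w(0,.008),.165,186.8)"
```

```text
t: 25.4
eef_pos: [0.6052, 0.2073, 0.0384]
tool_rot: [[0.889, -0.458, 0.003], [-0.458, -0.889, 0.002], [0.002, -0.003, -1.0]]
contact_force: [0.1, -1.4, 4.4]
finger_gap: 0.044
finger_force: 20.0
t: 25.82
eef_pos: [0.6067, 0.2083, 0.1784]
tool_rot: [[0.889, -0.457, 0.01], [-0.457, -0.889, 0.006], [0.006, -0.009, -1.0]]
contact_force: [0.0, -0.1, -0.5]
finger_gap: 0.044
finger_force: 20.0
t 25.8 shift [0.2966 1.8511 0.0381] turn [-3.700e-03 -3.000e-04  3.111e-01] rows 12.0 q6 0.46
```

```bash
python3 -m jog '[[0.02,0.14,0,0,0,0.03,1],[0.04,0.29,0,0,0,0.06,1],[0.07,0.44,0,0,0,0.1,1],[0.1,0.6,0,0,0,0.14,1],[0.12,0.75,0,0,0,0.18,1],[0.14,0.9,0,0,0,0.22,1],[0.16,1,0.02,0,0,0.26,1],[0.16,1,0.03,0,0,0.3,1],[0.16,1,0.038,0,0,0.311,1],[0.16,1,0.038,0,0,0.311,1]]'; python3 -c "
from h import *
go(f2w(0,.008),.165,186.8)"
```

```text
t: 26.65
eef_pos: [0.5246, -0.0344, 0.162]
tool_rot: [[0.115, -0.993, 0.001], [-0.993, -0.115, 0.001], [-0.0, -0.001, -1.0]]
contact_force: [0.3, 0.1, -0.8]
finger_gap: 0.0439
finger_force: 20.0
t 26.6 shift [ 0.7767  0.3452 -0.0128] turn [-0.0002  0.0001 -0.0012] rows 6.0 q6 -0.19
```

```bash
python3 -m jog '[[0.13,0.06,0,0,0,0,1],[0.26,0.12,0,0,0,0,1],[0.39,0.18,0,0,0,0,1],[0.52,0.24,0,0,0,0,1],[0.65,0.3,0,0,0,0,1],[0.777,0.345,-0.013,0,0,-0.001,1],[0.777,0.345,-0.013,0,0,-0.001,1],[0.777,0.345,-0.013,0,0,-0.001,1],[0.777,0.345,-0.013,0,0,-0.001,1]]'; python3 -c "
from h import *
go(f2w(0,.008),.048,186.8)"
```

```text
t: 27.4
eef_pos: [0.4624, -0.2366, 0.1651]
tool_rot: [[0.122, -0.993, 0.001], [-0.993, -0.122, 0.0], [-0.0, -0.001, -1.0]]
contact_force: [0.1, 0.6, -0.8]
finger_gap: 0.0439
finger_force: 20.0
t 27.4 shift [0.0015 0.0055 0.4683] turn [-0.0002  0.      0.001 ] rows 3.0 q6 0.22
```

```bash
python3 -m jog '[[0.003,0.004,0.12,0,0,0,1],[0.003,0.004,0.24,0,0,0,1],[0.003,0.004,0.34,0,0,0,1],[0.003,0.004,0.4,0,0,0,1],[0.003,0.004,0.44,0,0,0,1],[0.003,0.004,0.465,0,0,0,1],[0.003,0.004,0.465,0,0,0,1]]'; python3 -m jog '[[0,0,0,0,0,0,-0.25],[0,0,0,0,0,0,-0.25],[0,0,0,0,0,0,-0.25],[0,0,-0.12,0,0,0,-0.25],[0,0,-0.28,0,0,0,-0.25],[0,0,-0.44,0,0,0,-0.25],[-0.1,0,-0.5,0,0,0,-0.3],[-0.24,0,-0.5,0,0,0,-0.3],[-0.38,0,-0.5,0,0,0,-0.3],[-0.52,0,-0.5,0,0,0,-0.3],[-0.66,0,-0.5,0,0,0,-0.45],[-0.8,0,-0.5,0,0,0,-0.45]]'; python3 -c "
from h import *
near('top',grab=False)
go((.512,.354),.17,231)"
```

```text
t: 27.98
eef_pos: [0.4618, -0.2369, 0.0483]
tool_rot: [[0.123, -0.992, -0.001], [-0.992, -0.123, -0.0], [0.0, 0.001, -1.0]]
contact_force: [-0.3, -0.4, -1.1]
finger_gap: 0.044
finger_force: 20.0
t: 28.98
eef_pos: [0.4369, -0.0377, 0.1744]
tool_rot: [[0.121, -0.993, 0.002], [-0.993, -0.121, 0.001], [-0.0, -0.002, -1.0]]
contact_force: [0.5, 1.5, -0.5]
finger_gap: 0.0621
finger_force: 0.0
[438. 304.] 235 (array([ 0.4586, -0.2169]), 61.2, 41.8, -82.9) 0.0583 f [-0.0001  0.0284]
[188. 281.] 208 (array([0.5097, 0.3546]), 43.6, 27.7, 51.4) 0.0497 f [0.1183 0.5898]
[153. 164.] 1233 (array([0.7895, 0.452 ]), 120.7, 83.4, 30.1) 0.0516 f [0.4076 0.6534]
t 29.0 shift [-1.5019 -0.4879  0.0224] turn [-1.200e-03  1.000e-04 -2.442e-01] rows 10.0 q6 -0.25
```

```bash
python3 -m jog '[[-0.15,-0.05,0,0,0,-0.03,-0.45],[-0.3,-0.1,0,0,0,-0.06,-0.45],[-0.45,-0.15,0,0,0,-0.09,-0.45],[-0.6,-0.2,0,0,0,-0.12,-0.45],[-0.75,-0.24,0,0,0,-0.15,-0.45],[-0.9,-0.29,0,0,0,-0.18,-0.45],[-1,-0.36,0,0,0,-0.21,-0.45],[-1,-0.42,0,0,0,-0.244,-0.45],[-1,-0.42,0,0,0,-0.244,-0.45]]'; python3 -c "
from h import *
go((.512,.354),.17,231)"
```

```text
t: 29.78
eef_pos: [0.5132, 0.2241, 0.1737]
tool_rot: [[0.781, -0.624, 0.001], [-0.624, -0.781, 0.0], [0.001, -0.001, -1.0]]
contact_force: [0.6, -0.2, 0.3]
finger_gap: 0.0638
finger_force: 0.0
t 29.8 shift [-0.3281 -0.4032  0.0149] turn [-0.0003 -0.0002  0.0021] rows 4.0 q6 0.13
```

```bash
python3 -m jog '[[-0.1,-0.12,0,0,0,0,-0.45],[-0.2,-0.24,0,0,0,0,-0.45],[-0.3,-0.36,0.01,0,0,0,-0.45],[-0.328,-0.403,0.015,0,0,0.002,-0.45],[-0.328,-0.403,0.015,0,0,0.002,-0.45],[-0.328,-0.403,0.015,0,0,0.002,-0.45]]'; python3 -c "
from h import *
near()"
```

```text
t: 30.28
eef_pos: [0.5107, 0.3518, 0.1696]
tool_rot: [[0.772, -0.636, -0.001], [-0.636, -0.772, -0.0], [-0.0, 0.001, -1.0]]
contact_force: [-0.1, -0.0, 0.4]
finger_gap: 0.0635
finger_force: 0.0
[312. 236.] 1976 (array([0.5114, 0.354 ]), 42.7, 29.9, 50.4) 0.0508 f [0.1199 0.589 ]
t 30.3 shift [-0.0058 -0.011   0.5392] turn [0.0002 0.     0.0004] rows 4.0 q6 -0.04
```

```bash
python3 -m jog '[[-0.006,-0.011,0.15,0,0,0,-0.45],[-0.006,-0.011,0.3,0,0,0,-0.45],[-0.006,-0.011,0.45,0,0,0,-0.45],[-0.006,-0.011,0.535,0,0,0,-0.45],[-0.006,-0.011,0.535,0,0,0,-0.45],[-0.006,-0.011,0.535,0,0,0,1],[-0.006,-0.011,0.535,0,0,0,1],[-0.006,-0.011,0.535,0,0,0,1],[-0.006,-0.011,0.535,0,0,0,1]]' 20;  python3 -m jog '[[0,0,-0.16,0,0,0,1],[0,0,-0.32,0,0,0,1],[0,0,-0.48,0,0,0,1],[0,0.15,-0.54,0,0,0,1],[0,0.3,-0.54,0,0,0,1],[0,0.45,-0.54,0,0,0,1],[0,0.6,-0.54,0,0,0,1],[0,0.6,-0.54,0,0,0,1]]'; python3 -c "
from h import *
go(f2w(0,-.026),.165,186.8)"
```

```text
t: 31.08
eef_pos: [0.5127, 0.3555, 0.0384]
tool_rot: [[0.772, -0.636, 0.002], [-0.636, -0.772, 0.003], [0.0, -0.004, -1.0]]
contact_force: [-0.5, -1.0, 4.2]
finger_gap: 0.0438
finger_force: 20.0
t: 31.75
eef_pos: [0.412, 0.2339, 0.172]
tool_rot: [[0.771, -0.637, -0.001], [-0.637, -0.771, 0.001], [-0.002, 0.0, -1.0]]
contact_force: [-0.2, -1.8, -1.5]
finger_gap: 0.0436
finger_force: 20.0
t 31.8 shift [1.4509 1.4205 0.0258] turn [0.0003 0.0005 0.2423] rows 13.0 q6 -0.05
```

```bash
python3 -m jog '[[0.11,0.11,0,0,0,0.02,1],[0.22,0.22,0,0,0,0.04,1],[0.33,0.33,0,0,0,0.06,1],[0.44,0.44,0,0,0,0.1,1],[0.55,0.55,0,0,0,0.13,1],[0.66,0.65,0,0,0,0.16,1],[0.77,0.76,0,0,0,0.2,1],[0.88,0.87,0,0,0,0.242,1],[1,0.98,0.02,0,0,0.242,1],[1,0.98,0.026,0,0,0.242,1]]'; python3 -c "
from h import *
go(f2w(0,-.026),.165,186.8)"
```

```text
t: 32.58
eef_pos: [0.4535, -0.1145, 0.1652]
tool_rot: [[0.114, -0.993, 0.001], [-0.993, -0.114, -0.0], [0.001, -0.001, -1.0]]
contact_force: [1.0, 1.4, -0.8]
finger_gap: 0.0436
finger_force: 20.0
t 32.6 shift [0.627  0.0254 0.0012] turn [-0.0005 -0.0002 -0.0013] rows 4.0 q6 -0.06
```

```bash
python3 -m jog '[[0.16,0.01,0,0,0,0,1],[0.32,0.02,0,0,0,0,1],[0.48,0.025,0,0,0,0,1],[0.627,0.025,0,0,0,-0.001,1],[0.627,0.025,0,0,0,-0.001,1],[0.627,0.025,0,0,0,-0.001,1],[0.627,0.025,0,0,0,-0.001,1]]'; python3 -c "
from h import *
go(f2w(0,-.026),.048,186.8)
p,d,c=snap('wrist');save('w6',p)"
```

```text
t: 33.17
eef_pos: [0.466, -0.2655, 0.165]
tool_rot: [[0.123, -0.992, 0.001], [-0.992, -0.123, 0.0], [-0.0, -0.001, -1.0]]
contact_force: [-0.6, -0.5, -0.5]
finger_gap: 0.0438
finger_force: 20.0
t 33.2 shift [0.021  0.0064 0.4682] turn [-0.0002  0.      0.0015] rows 3.0 q6 0.28
```

View pics/w6.png

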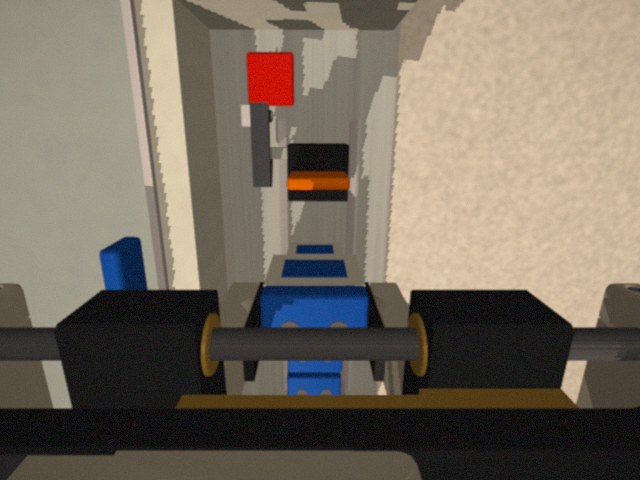

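Wrist view: held cassette (315,310), a row of labels below it at (314,249), follower/fin (318,181), red tab (270,78). I check the free gap by depth.

```bash
python3 - <<'E'
from h import *
p,d,c=snap('wrist'); W=cloud(c,d)
for u,v in [(314,249),(314,243),(314,270),(318,198),(318,190),(318,175),(270,78)]:
    w=W[v,u]; print(u,v,np.round(w2f(w),4),round(w[2],4))
h=cv2.cvtColor(p,cv2.COLOR_RGB2HSV)
red=((h[...,0]<6)|(h[...,0]>172))&(h[...,1]>160)&(h[...,2]>80)
for b in blobs(red,np.nan_to_num(W),.03,.12,30): print("red",*b,w2f(b[2][0]))
E
```

```text
314 249 [ 0.0016 -0.0053] 0.0339
314 243 [ 0.0016 -0.0051] 0.0175
314 270 [ 0.0018 -0.0341] 0.1502
318 198 [-0.0011 -0.0491] 0.0466
318 190 [-0.001  -0.0551] 0.0469
318 175 [-0.0006 -0.0697] 0.0775
270 78 [ 0.0304 -0.1287] 0.059
red [271.  77.] 2369 (array([ 0.5074, -0.3695]), 31.4, 29.2, -83.1) 0.0586 [ 0.03025188 -0.12888861]
```

```bash
python3 -m jog '[[0.028,0.002,0.12,0,0,0,1],[0.028,0.002,0.24,0,0,0,1],[0.028,0.002,0.34,0,0,0,1],[0.028,0.002,0.4,0,0,0,1],[0.028,0.002,0.44,0,0,0,1],[0.028,0.002,0.465,0,0,0,1],[0.028,0.002,0.465,0,0,0,1]]'; python3 -m jog '[[0,0,0,0,0,0,-0.25],[0,0,0,0,0,0,-0.25],[0,0,0,0,0,0,-0.25],[0,0,-0.12,0,0,0,-0.25],[0,0,-0.28,0,0,0,-0.25],[0,0,-0.4,0,0,0,-0.25],[0,0,-0.4,0,0,0,0.5],[0,0,-0.4,0,0,0,1],[0,0,-0.4,0,0,0,1]]'; python3 - <<'E'
from h import *
p,d,c=snap('wrist'); save("w7",p); W=cloud(c,d)
for b in blobs(blue(p),W,.05,.07,60): print(*b,"f",np.round(w2f(b[2][0]),4))
go(f2w(.030,-.131),.1,186.8)
E
```

```text
t: 33.85
eef_pos: [0.4669, -0.2718, 0.0483]
tool_rot: [[0.126, -0.992, -0.0], [-0.992, -0.126, -0.0], [0.0, 0.0, -1.0]]
contact_force: [-0.2, -0.4, -0.7]
finger_gap: 0.0439
finger_force: 20.0
t: 34.6
eef_pos: [0.4665, -0.2723, 0.1487]
tool_rot: [[0.124, -0.992, 0.001], [-0.992, -0.124, 0.0], [-0.0, -0.001, -1.0]]
contact_force: [0.3, 0.1, 0.1]
finger_gap: 0.0399
finger_force: 0.0
[314. 248.] 2557 (array([ 0.4666, -0.2706]), 43.4, 30.7, 7.0) 0.0608 f [ 0.0014 -0.0259]
[314. 300.] 2925 (array([ 0.4612, -0.2318]), 43.5, 38.2, 6.7) 0.0607 f [0.0007 0.0133]
[314. 377.] 1708 (array([ 0.4532, -0.1677]), 43.6, 34.3, 7.5) 0.0609 f [0.0003 0.0779]
t 34.6 shift [ 0.415  -0.1149  0.1915] turn [0.0001 0.0002 0.0017] rows 3.0 q6 0.29
```

View pics/w7.png

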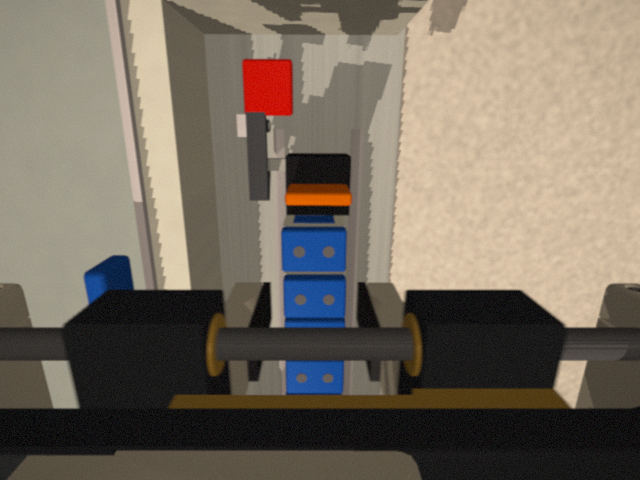

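Wrist view: cassettes in the row at (314,248), (314,297), (314,350+), upright (tops at z≈0.061) and centred within 1.5 mm; follower still held at (318,190), tab (268,87).

```bash
python3 -m jog '[[0.13,-0.04,0,0,0,0,1],[0.27,-0.08,0.0,0,0,0,1],[0.415,-0.115,0.05,0,0,0.002,1],[0.415,-0.115,0.19,0,0,0.002,1],[0.415,-0.115,0.19,0,0,0.002,1],[0.415,-0.115,0.19,0,0,0.002,1]]'; python3 -c "
from h import *
go(f2w(.030,-.131),.0625,186.8)"
```

```text
t: 35.15
eef_pos: [0.5057, -0.3714, 0.0976]
tool_rot: [[0.117, -0.993, -0.007], [-0.993, -0.117, 0.003], [-0.003, 0.006, -1.0]]
contact_force: [-0.3, 0.7, -0.2]
finger_gap: 0.0009
finger_force: 0.0
t 35.1 shift [ 0.0021 -0.0074  0.1405] turn [ 0.002   0.0011 -0.0005] rows 1.0 q6 0.44
```

```bash
python3 -m jog '[[0.002,-0.007,0.06,0,0,0,1],[0.002,-0.007,0.1,0,0,0,1],[0.002,-0.007,0.13,0,0,0,1],[0.002,-0.007,0.145,0,0,0,1],[0.002,-0.007,0.145,0,0,0,1]]'; python3 -m jog '[[0,0,0,0,0,0,1],[0,0,0,0,0,0,1],[0,0,0,0,0,0,1],[0,0,0,0,0,0,1],[0,0,0,0,0,0,1]]';python3 -m jog '[[0,0,-0.1,0,0,0,1],[0,0,-0.25,0,0,0,1],[0,0,-0.4,0,0,0,1],[0,0,-0.5,0,0,0,1],[0,0,-0.5,0,0,0,1],[0,0,-0.5,0,0,0,1]]'; python3 - <<'E'
from h import *
p,d,c=snap('wrist'); W=cloud(c,d); save("w8",p)
for b in blobs(blue(p),W,.05,.07,60): print(*b,"f",np.round(w2f(b[2][0]),4))
h=cv2.cvtColor(p,cv2.COLOR_RGB2HSV)
red=((h[...,0]<16)|(h[...,0]>172))&(h[...,1]>160)&(h[...,2]>80)
for b in blobs(red,np.nan_to_num(W),.03,.12,30): print("red",*b,w2f(b[2][0]))
E
```

```text
t: 35.57
eef_pos: [0.511, -0.3744, 0.0677]
tool_rot: [[0.12, -0.993, 0.003], [-0.993, -0.12, -0.005], [0.005, -0.002, -1.0]]
contact_force: [-4.4, -7.8, 13.2]
finger_gap: 0.0004
finger_force: 6.6
t: 35.98
eef_pos: [0.511, -0.3742, 0.068]
tool_rot: [[0.12, -0.993, 0.003], [-0.993, -0.12, -0.004], [0.005, -0.003, -1.0]]
contact_force: [-3.3, -8.0, 10.8]
finger_gap: 0.0007
finger_force: 6.0
t: 36.48
eef_pos: [0.5107, -0.372, 0.1926]
tool_rot: [[0.119, -0.993, 0.005], [-0.993, -0.119, -0.002], [0.002, -0.004, -1.0]]
contact_force: [0.8, 0.1, -0.7]
finger_gap: 0.0006
finger_force: 0.0
red [319. 228.] 1336 (array([ 0.5076, -0.3724]), 30.6, 28.6, -82.9) 0.054 [ 0.03010711 -0.13179189]
```

View pics/w8.png

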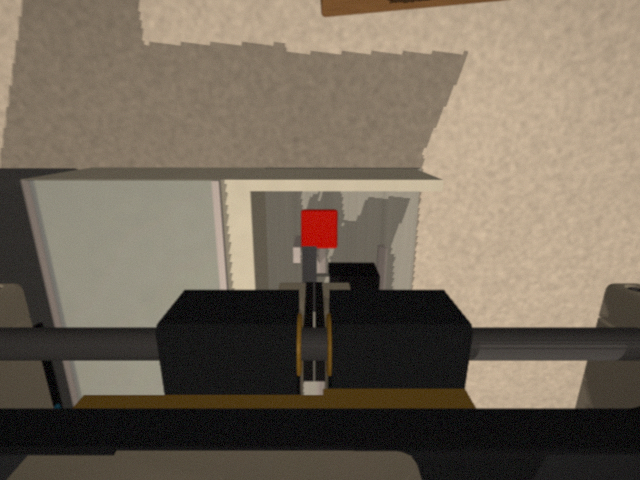

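Wrist view: tab at (319,228), follower rear at (355,278) still partly visible; I check from the follower's rear edge whether it moved (expected 28 mm).

```bash
python3 -m jog '[[-0.15,0.1,0,0,0,0,1],[-0.3,0.1,0,0,0,0,1],[-0.4,0.1,0,0,0,0,1],[-0.4,0.1,0,0,0,0,1],[-0.4,0.1,0,0,0,0,1]]';  python3 - <<'E'
from h import *
p,d,c=snap('wrist'); W=cloud(c,d); save("w9",p)
for b in blobs(blue(p),W,.05,.07,60): print(*b,"f",np.round(w2f(b[2][0]),4))
h=cv2.cvtColor(p,cv2.COLOR_RGB2HSV)
red=((h[...,0]<16)|(h[...,0]>172))&(h[...,1]>160)&(h[...,2]>80)
for b in blobs(red,np.nan_to_num(W),.03,.12,30): print("red",*b,w2f(b[2][0]))
E
```

```text
t: 36.95
eef_pos: [0.4726, -0.2744, 0.1891]
tool_rot: [[0.12, -0.993, -0.001], [-0.993, -0.12, 0.0], [-0.0, 0.001, -1.0]]
contact_force: [0.4, -0.5, 1.0]
finger_gap: 0.0007
finger_force: 0.0
[320. 235.] 1907 (array([ 0.4669, -0.2711]), 43.3, 29.4, 6.8) 0.0608 f [ 0.0017 -0.0264]
[321. 272.] 1202 (array([ 0.46  , -0.2218]), 58.4, 42.9, -81.7) 0.0607 f [0.0007 0.0234]
[314. 387.] 269 (array([ 0.4555, -0.1363]), 28.4, 18.9, -89.4) 0.0609 f [0.0063 0.1088]
red [282.  93.] 1785 (array([ 0.5074, -0.3721]), 30.8, 29.1, -83.8) 0.0541 [ 0.02994403 -0.13147032]
red [324. 189.] 973 (array([ 0.4699, -0.3104]), 43.2, 13.7, 16.4) 0.0818 [ 1.33518328e-05 -6.57641986e-02]
```

View pics/w9.png

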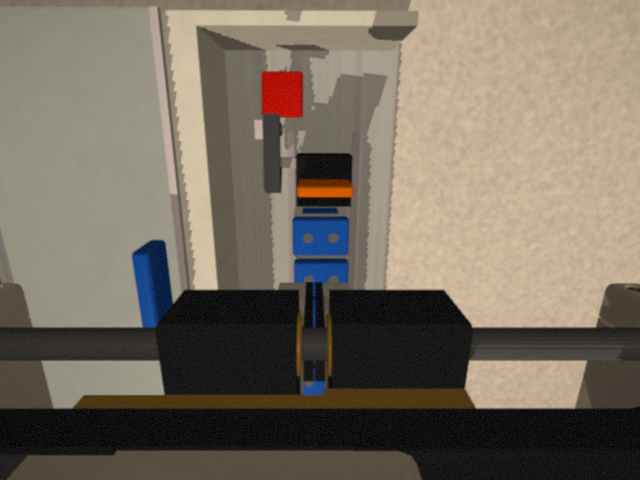

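The follower is still held; the tab stands only 4–5 mm down: not pressed far enough (arm gave way). Press deeper, a bit further from the pivot.

```bash
python3 -c "
from h import *
c=r.get_calibration('wrist');s=r.get_state();C=-np.array(c['R']).T@c['t'];print(np.array(s['tool_rot']).T@(C-s['eef_pos']))
go(f2w(.030,-.136),.085,186.8)"
```

```text
[ 0.07841438 -0.00020476 -0.14480988]
t 37.0 shift [ 0.4195 -0.091   0.4162] turn [0.0003 0.0001 0.0004] rows 4.0 q6 0.29
```

```bash
python3 -m jog '[[0.14,-0.03,0,0,0,0,1],[0.28,-0.06,0,0,0,0,1],[0.42,-0.091,0.1,0,0,0,1],[0.42,-0.091,0.25,0,0,0,1],[0.42,-0.091,0.4,0,0,0,1],[0.42,-0.091,0.416,0,0,0,1],[0.42,-0.091,0.416,0,0,0,1]]'; python3 -m jog '[[0,0,0.04,0,0,0,1],[0,0,0.08,0,0,0,1],[0,0,0.1,0,0,0,1],[0,0,0.115,0,0,0,1],[0,0,0.115,0,0,0,1],[0,0,0.115,0,0,0,1]]';python3 -m jog '[[0,0,0.01,0,0,0,1],[0,0,0.02,0,0,0,1],[0,0,0.02,0,0,0,1],[0,0,0.02,0,0,0,1],[0,0,0.02,0,0,0,1]]'
```

```text
t: 37.58
eef_pos: [0.506, -0.3775, 0.0824]
tool_rot: [[0.117, -0.993, -0.007], [-0.993, -0.117, 0.002], [-0.003, 0.006, -1.0]]
contact_force: [0.2, 0.3, 0.5]
finger_gap: 0.0002
finger_force: 0.0
t: 38.08
eef_pos: [0.5109, -0.3804, 0.062]
tool_rot: [[0.12, -0.993, 0.007], [-0.993, -0.12, -0.006], [0.007, -0.006, -1.0]]
contact_force: [-4.5, -8.1, 17.7]
finger_gap: 0.0005
finger_force: 9.2
t: 38.5
eef_pos: [0.5112, -0.3808, 0.0605]
tool_rot: [[0.121, -0.993, 0.008], [-0.993, -0.121, -0.008], [0.009, -0.007, -1.0]]
contact_force: [-10.5, -1.1, 42.2]
finger_gap: 0.0007
finger_force: 19.1
```

```bash
python3 -m jog '[[0,0,-0.05,0,0,0,1],[0,0,-0.2,0,0,0,1],[0,0,-0.36,0,0,0,1],[-0.15,0.1,-0.5,0,0,0,1],[-0.3,0.1,-0.55,0,0,0,1],[-0.4,0.1,-0.55,0,0,0,1],[-0.4,0.1,-0.55,0,0,0,1],[-0.4,0.1,-0.55,0,0,0,1]]';  python3 - <<'E'
from h import *
p,d,c=snap('wrist'); W=cloud(c,d); save("w10",p)
for b in blobs(blue(p),W,.05,.07,60): print(*b,"f",np.round(w2f(b[2][0]),4))
h=cv2.cvtColor(p,cv2.COLOR_RGB2HSV)
red=((h[...,0]<16)|(h[...,0]>172))&(h[...,1]>160)&(h[...,2]>80)
for b in blobs(red,np.nan_to_num(W),.03,.12,30): print("red",*b,w2f(b[2][0]))
E
```

```text
t: 39.17
eef_pos: [0.4723, -0.2795, 0.192]
tool_rot: [[0.121, -0.993, 0.005], [-0.993, -0.121, -0.001], [0.002, -0.005, -1.0]]
contact_force: [0.1, 0.0, 0.2]
finger_gap: 0.0003
finger_force: 0.0
[320. 266.] 1819 (array([ 0.462 , -0.2307]), 70.7, 43.1, -83.9) 0.0608 f [0.0016 0.0143]
[315. 384.] 253 (array([ 0.4549, -0.1412]), 32.9, 19.3, 82.0) 0.061 f [0.0052 0.104 ]
red [282. 105.] 1801 (array([ 0.5073, -0.3697]), 30.9, 29.2, -83.6) 0.0587 [ 0.03012891 -0.12907536]
red [324. 230.] 1074 (array([ 0.4657, -0.2781]), 40.3, 19.5, 5.3) 0.0806 [-0.00033266 -0.03319412]
```

Follower has sprung forward (fin at y ≈ -0.036, expected -0.039), tab back up. Now round behind the handle to shut the guard.

```bash
python3 -c "
from h import *
go(f2w(.172,0),.19,96.8)"
```

```text
t 39.2 shift [-0.1438 -0.6643  0.0066] turn [-0.0006 -0.0012 -0.4995] rows 13.0 q6 0.3
```

```bash
python3 -m jog '[[-0.02,-0.06,0,0,0,0.039,1],[-0.04,-0.12,0,0,0,0.078,1],[-0.06,-0.2,0,0,0,0.117,1],[-0.08,-0.28,0,0,0,0.156,1],[-0.1,-0.36,0,0,0,0.195,1],[-0.12,-0.44,0,0,0,0.234,1],[-0.14,-0.52,0,0,0,0.273,1],[-0.144,-0.6,0,0,0,0.312,1],[-0.144,-0.664,0,0,0,0.351,1],[-0.144,-0.664,0,0,0,0.39,1],[-0.144,-0.664,0,0,0,0.429,1],[-0.144,-0.664,0,0,0,0.468,1]]'; python3 -c "
from h import *
go(f2w(.172,0),.109,96.8)
p,d,c=snap('wrist');W=cloud(c,d)
for b in blobs(blue(p),W,.09,.15): print(*b,w2f(b[2][0]))"
```

```text
t: 40.22
eef_pos: [0.6327, -0.2266, 0.1882]
tool_rot: [[-0.978, -0.21, -0.001], [-0.21, 0.978, -0.0], [0.001, 0.0, -1.0]]
contact_force: [-0.4, 0.2, -0.1]
finger_gap: 0.0001
finger_force: 0.0
t 40.2 shift [-0.0026  0.0069  0.317 ] turn [ 0.     -0.0004  0.0297] rows 2.0 q6 -1.3
[327. 169.] 2453 (array([ 0.5764, -0.2268]), 73.9, 14.2, -86.7) 0.1203 [0.11566275 0.0046377 ]
```

```bash
python3 -m jog '[[-0.003,0.007,0.12,0,0,0.03,1],[-0.003,0.007,0.24,0,0,0.03,1],[-0.003,0.007,0.317,0,0,0.03,1],[-0.003,0.007,0.317,0,0,0.03,1]]'; python3 -m jog '[[0.07,0,0,0,0,0,1],[0.14,0,0,0,0,0,1],[0.21,0,0,0,0,0,1],[0.28,0,0,0,0,0,1],[0.35,0,0,0,0,0,1],[0.42,0,0,0,0,0,1],[0.49,0,0,0,0,0,1],[0.56,0,0,0,0,0,1],[0.63,0,0,0,0,0,1],[0.7,0,0,0,0,0,1],[0.74,0,0,0,0,0,1],[0.77,0,0,0,0,0,1]]'; python3 -m jog '[[0.01,0,0,0,0,0,1],[0.02,0,0,0,0,0,1],[0.03,0,0,0,0,0,1],[0.03,0,0,0,0,0,1],[0.03,0,0,0,0,0,1]]'; python3 -c "
from h import *
s=r.get_state();print(w2f(s['eef_pos']))"
```

```text
t: 40.6
eef_pos: [0.6311, -0.2244, 0.1062]
tool_rot: [[-0.992, -0.126, -0.005], [-0.126, 0.992, 0.0], [0.005, 0.001, -1.0]]
contact_force: [-0.5, -0.7, -0.5]
finger_gap: 0.0003
finger_force: 0.0
t: 41.6
eef_pos: [0.4418, -0.2482, 0.1109]
tool_rot: [[-0.992, -0.125, 0.002], [-0.125, 0.992, -0.0], [-0.002, -0.001, -1.0]]
contact_force: [2.9, 2.6, 1.1]
finger_gap: 0.0003
finger_force: 1.3
t: 42.02
eef_pos: [0.4404, -0.2484, 0.1112]
tool_rot: [[-0.992, -0.126, 0.011], [-0.126, 0.992, -0.001], [-0.01, -0.002, -1.0]]
contact_force: [16.5, 6.4, -9.0]
finger_gap: 0.0008
finger_force: 8.4
[-0.02193519 -0.00073683]
```

```bash
python3 -m jog '[[-0.06,0,0,0,0,0,1],[-0.1,0,-0.1,0,0,0,1],[-0.1,0,-0.25,0,0,0,1],[-0.1,0.1,-0.4,0,0,0,1],[-0.1,0.26,-0.5,0,0,0,1],[-0.1,0.42,-0.5,0,0,0,1],[-0.1,0.58,-0.5,0,0,0,1],[-0.1,0.74,-0.5,0,0,0,1],[-0.1,0.9,-0.5,0,0,0,1],[-0.1,1,-0.5,0,0,0,1],[-0.1,1,-0.5,0,0,0,1],[-0.1,1,-0.5,0,0,0,1]]'; python3 - <<'E'
from h import *
p,d,c=snap('top');W=cloud(c,d); save('top9',p[220:360,340:560].repeat(3,0).repeat(3,1))
for b in blobs(blue(p),W,.02,.15): print(*b,w2f(b[2][0]))
p,d,c=snap('scene'); save('sc9',p[60:320,60:460].repeat(2,0).repeat(2,1))
E
```

```text
t: 43.02
eef_pos: [0.428, 0.0037, 0.2354]
tool_rot: [[-0.992, -0.128, 0.0], [-0.128, 0.992, -0.0], [-0.0, -0.0, -1.0]]
contact_force: [0.3, -0.0, 0.4]
finger_gap: 0.001
finger_force: 0.0
[154. 165.] 1439 (array([0.7898, 0.4522]), 123.0, 83.3, 30.3) 0.0517 [0.40795788 0.65359387]
[330. 274.] 75 (array([0.5281, 0.0263]), 21.1, 19.8, 45.6) 0.0443 [0.09767056 0.26167618]
[457. 323.] 173 (array([ 0.4225, -0.2464]), 69.5, 10.6, -82.3) 0.119 [-0.03947536  0.00339794]
[ 15. 382.] 98 (array([0.293 , 0.6815]), 23.5, 20.4, 80.9) 0.1338 [-0.05819735  0.94010395]
```

View pics/top9.png

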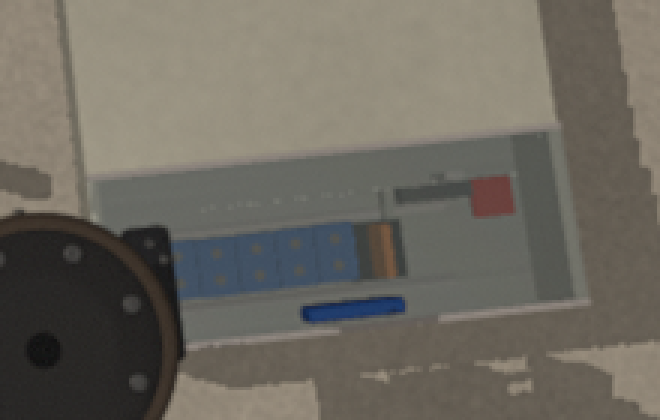

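View pics/sc9.png

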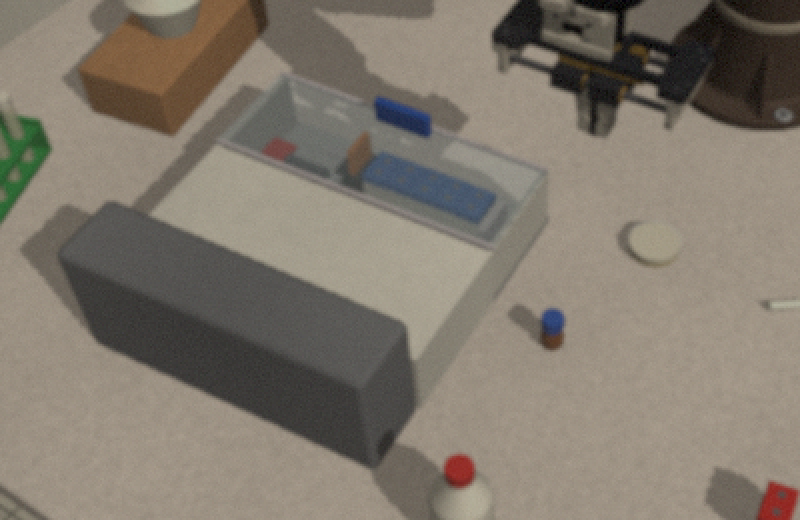

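Both crops show the closed-up row of blue cassettes between stop and follower (top crop 175–355, 265), the guard shut with its handle at (352,310), and the bottle and spent cassette untouched. Hand in.

```bash
python3 -c "
from plant import r
print(r.hand_in())"
```

```text
the job is handed in; nothing more can be done
None
```

All five blue-capped cassettes are in the feeder, closed up against the stop with the guard shut, the spent cassette and the bottle untouched, and the job is handed in at about 43 s; no verdict came back, and the red tab needed a second, deeper press to free the follower.

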